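# Lock the sloping rail clamp with the T-key and hang the key up

### The job

Take the wooden-handled T-key out of its block, push it well down into the square socket in the sloping face of the clamping jig, and turn the socket clockwise with it until it comes to its stop, so that the rail is clamped. Then hang the key upright in the empty slot of the wooden rack, its shank slid well in sideways and its collar resting on top, and let go; leave the other things on the bench where they are.

Things in the scene. Friction and masses are not known exactly. Their poses are not given: they have to be found in the camera images.
- key: Loose steel T-key, 124 mm long, 0.25 kg. Origin: centre of its lower end; z up the shank, y along the wooden crossbar. Square bit 18 x 18 mm (sides along x, y), z = 0 to 32 mm, lowest 4 mm only 14 x 14; round shank 10 mm thick; round flat collar 40 mm across at z = 70 to 76 mm. At the start it stands upright in the block's hole, collar on the block's top: lift 75 mm or more to clear.
- key_handle (a point): centre of the key's crossbar, 115 mm up its z axis; axes as key. The crossbar is 90 mm long (y), 16 mm wide (x) and 18 mm high (z = 106 to 124 mm); it can be gripped from above across its 16 mm width.
- key_collar (a point): centre of the underside of the key's collar, 70 mm up its z axis; axes as key
- block: light wooden block 85 x 85 x 75 mm, fixed, with an upright round hole 32 mm across and 73 mm deep in the middle of its top, where the key stands at the start. Origin: centre of its underside, z up. Block and rack may change sides of the bench.
- jig: wooden clamping jig, fixed; fills x = -70 to 140 mm, y = -90 to 90 mm of its frame (the light wooden rail along its upper edge reaches y = -120 to 120 mm), up to 150 mm high. Origin: on the bench, 85 mm below the socket mouth; z up. Its working face, 130 x 160 mm, slopes at 30 degrees and faces along its own -x and up.
- socket (a point): centre of the mouth of the square steel socket, 85 mm above the bench. z points straight out of the sloping face (30 degrees from vertical), x and y along the hole's sides; turns with the socket. Hole 21 x 21 mm, 24 mm deep, mouth bevelled 4 mm, in a 42 mm square steel head. The mouth lies 12 mm below the jig's face in a round well 66 mm across, out of reach of fingers.
- lock (a joint): angle of the socket: starts between 0 and 0.3 rad, grows as it turns clockwise seen from outside looking at the face, firm stop at 1.05 rad = rail clamped (a dark steel cam then points uphill against the rail). Stiff, about 0.15 N m; stays where left.
- rack: dark wooden rack, fixed. Shelf x = -35 to 45 mm, y = -95 to 95 mm, 10 mm thick, top 100 mm above the bench, on a back board (x = 25 to 43 mm) and a 10 mm foot. Two slots 17 mm wide run 45 mm in from its -x edge: y = -45 mm (holds a bradawl, handle 40 mm above the shelf) and y = +45 mm (empty). Origin: centre of underside; things slide in along +x, z up.
- slot (a point): where the key is to hang: on the empty slot's centre line, level with the shelf's top (100 mm above the bench), 25 mm in from the mouth, 20 mm short of the closed end; axes as rack. The key's bit is wider than the slot: the shank must come in along +x, collar above the shelf, bit below it.
- mallet: wooden mallet lying at the right, 230 mm long, head 120 x 65 x 65 mm; leave alone. Origin: under its middle.
- plane: wooden hand plane 200 x 58 mm, about 115 mm high; leave alone. Origin: centre of its underside.
- jar: glass jar with steel lid, 72 mm in diameter, 90 mm high; leave alone. Origin: centre of its underside.
- glue: white bottle 60 mm in diameter, 150 mm high; leave alone. Origin: centre of its underside.
- chisel: wooden-handled driver lying in front of the jig; leave alone. Origin: under its middle.
- offcut: wood offcut 100 x 45 x 22 mm lying in front of the jig; leave alone. Origin: centre of its underside.
There are look-alikes about, which are no part of the job. Several things have the shape of the key; the one meant has the colours described above.

How it is judged:
By the outcome, as a careful person would: the job done as asked, in the order asked, and still so for the second after the job is handed in, with the robot touching nothing.
It also fails if it takes over 58 s, if anything falls off the work surface, if the arm or the gripper's body presses on something with over 40 N, if the wrist force passes 120 N, or if a joint passes its speed limit or range.

### The arm

A 6-joint arm with a two-finger parallel gripper is mounted at the origin on the work surface. World frame = base frame: x ahead of the robot, y to its left, z up, the work surface at z = 0. Lengths are in m, angles in degrees, forces in N, time in s.
With the tool pointing down it reaches from about 0.375 to 0.9 m from the base axis. Payload 3.1 kg.
Tool frame: the origin (TCP) lies midway between the tips of the shut fingers; the grasp point (between the pads) lies bot.hold_point_z behind it (bot.hold_point_z is the distance from the TCP to the grasp point, in m); z points along the fingers, y is the direction in which the jaws open and shut (so a half turn about z gives the same grasp; the last joint's range is limited). The gripper opens to 87 mm and grips with 3 to 60 N. Pads are 19 mm wide; open, the fingers measure 117 mm over their backs; the gripper's body (75 mm by 190 mm) begins 51 mm behind the grasp point.
Start: joints at [-76.232, 30.224, 82.088, -0, 67.689, -10.227], TCP at [0.254, -0.571, 0.223] pointing down, gripper open.
Joint ranges: [-176.69, 176.69], [-43.24, 126.21], [12.49, 139.97], [-82, 262], [0, 151.66], [-163.58, 163.58]. Speed limits (degrees/s): [159.86, 159.86, 180, 180, 180, 180].

### API

Orientations are given as a 3x3 rotation matrix whose columns are the frame's x, y, z axes.
In Python, from rig import bot, vision gives the robot as it stands.
- The arm moves only by the shell command python3 -m inch 'ROWS'. ROWS is JSON, a list of rows, each a list of 5 numbers: the finger opening in mm, from 0 to 87, then the shift along the tool's x, y, z in mm, then the turn about the tool's z in rad. In form: [[hand, dx, dy, dz, roll], ...]. A call has 1 to 8 rows; each row is the pose to reach, as a shift and turn from the pose measured when the call began, along the tool's axes at that moment; what a row does not reach only later rows make up. A row lasts 1/10 s, in which the tool goes at most 50 mm and 8.59 degrees, less where a joint would pass 70% of its speed; a pose out of reach is approached as far as the arm can. A call with a gripper value outside its range is refused whole. The fingers move at their own pace and stop on an object; the grip force is fixed at half the most. Time passes only in rows, so rows that repeat a pose let the fingers close. It gives the time, the measured TCP pose, the force and the opening at its end, in the units of the state.
- bot.read_state(): the state, without advancing time (a new reading comes with each control period).
- vision.capture(name): name is "scene" or "top"; returns (picture, depth): 480x640x3 uint8, red, green, blue; 480x640 float32, m along the optical axis (not along the pixel's ray), 0 where there is no reading.
- vision.camera_model(name): a dict with "intrinsics" (3x3 intrinsics, pixels), "camera_from_world" (4x4, takes a point from world to camera coordinates). Camera axes: x right, y down, z forward; pixel columns grow to the right and rows downward; lengths in m; the calibration is good to about 2 mm. A picture is of the moment at which its call begins. camera_model takes no time and is no camera call.
- bot.hand_in(): hands the job in, once; it reports no verdict.
The state is a dict: "time_s": time; "joint_positions": joint angles; "qvel": joint speeds; "tau": joint torques, N m; "position": TCP position; "tcp_rot": TCP orientation; "force": force on the tool from outside, world axes, zero at the start; "moment": the same for the moment, N m; "opening": opening from 0.0 (shut) to 1.0 (fully open).
Only numpy, scipy, OpenCV 4.12 (cv2) and the standard library are available. Lean on these libraries where they do the work, as an engineer would, in place of code of your own. Each camera call takes 0.05 s, during which the arm holds its last target. There are 200 camera calls.

## Working session

There is one attempt and no reset: what is moved stays moved. The work goes in short steps, Python scripts to look and compute and a shell command to move; the robot and the scene stay as the last step left them, time stands still between calls to the robot, and variables do not carry over. Pictures are saved under pics/ and viewed, about 8 in all and at most 12, crops included, and the job is handed in when it is done.

```bash
mkdir -p pics; ls
cat > h.py <<'E'
import numpy as np, cv2
from rig import bot, vision
def snap(n,tag):
    p,d=vision.capture(n); cv2.imwrite(f'pics/{tag}.png',p[:,:,::-1]); np.savez(f'pics/{tag}.npz',p=p,d=d); return p,d
def cloud(n,d):
    m=vision.camera_model(n);K=np.array(m['intrinsics']);T=np.linalg.inv(np.array(m['camera_from_world']))
    v,u=np.mgrid[0:480,0:640]
    P=np.stack([(u-K[0,2])/K[0,0]*d,(v-K[1,2])/K[1,1]*d,d,np.ones_like(d)],-1)@T.T
    P=P[...,:3].copy();P[d==0]=np.nan;return P
E
python3 - <<'E'
from h import *
a,_=snap('scene','s0');b,_=snap('top','t0')
for n in('scene','top'):
    m=vision.camera_model(n);print(np.round(m['intrinsics'],1).tolist(),np.round(np.linalg.inv(m['camera_from_world']),3).tolist())
print(bot.hold_point_z,bot.read_state())
E
```

```text
pics
[[536.8, 0.0, 326.0], [0.0, 536.8, 245.4], [0.0, 0.0, 1.0]] [[-0.093, 0.795, -0.599, 1.232], [0.996, 0.076, -0.054, 0.051], [0.003, -0.602, -0.799, 1.072], [0.0, 0.0, 0.0, 1.0]]
[[474.8, 0.0, 318.6], [0.0, 474.8, 235.2], [0.0, 0.0, 1.0]] [[0.02, -0.998, 0.059, 0.426], [-1.0, -0.02, -0.001, 0.007], [0.002, -0.059, -0.998, 1.525], [0.0, 0.0, 0.0, 1.0]]
0.0187 {'time_s': 0.1, 'joint_positions': array([-7.62327103e+01,  3.02740775e+01,  8.21484177e+01, -7.55161404e-04,
        6.76873802e+01, -1.02269355e+01]), 'qvel': array([-0.09311685, -0.11712389, -0.12695545, -0.02134653,  0.01571596,
        0.04119853]), 'tau': array([-6.44320717e-04, -4.40986276e+01, -1.77151108e+01,  6.34589698e-02,
        5.33910154e-02, -4.65954827e-05]), 'position': array([ 0.25402436, -0.57034462,  0.22166825]), 'tcp_rot': array([[ 9.13584485e-01,  4.06648705e-01, -4.68211539e-04],
       [ 4.06648842e-01, -9.13582651e-01,  1.85968829e-03],
       [ 3.28489894e-04, -1.88938005e-03, -9.99998161e-01]]), 'force': array([ 0.46561464,  0.31319553, -0.45130237]), 'moment': array([ 0.02444284, -0.04379822,  0.02692718]), 'opening': 0.9980103415759706}
```

View pics/s0.png

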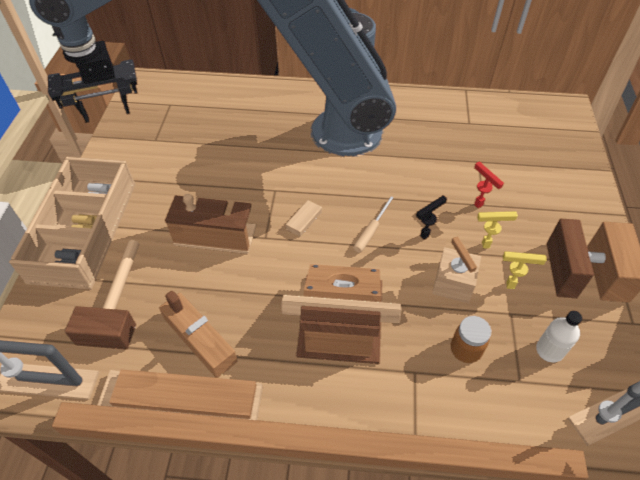

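View pics/t0.png

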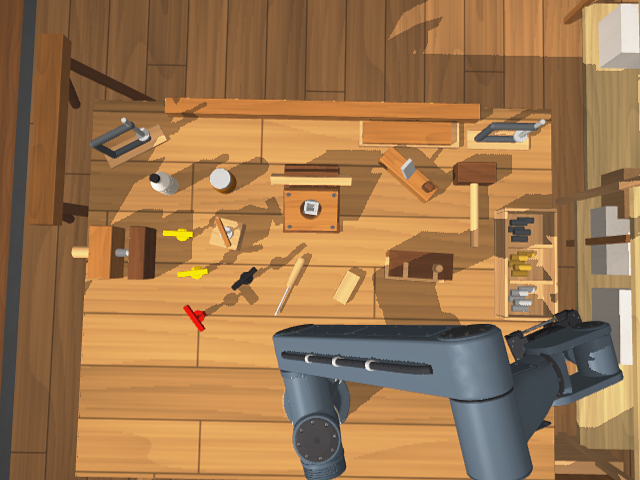

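The scene camera shows five T-key shapes: wood/steel at (463,255), black (430,212), red (487,180) and yellow at (495,225) and (522,262). The one in the light block at scene (463,255), top (223,232), has the wooden bar and fits. Next: an enlarged crop and depth measurements.

Run:
```python
from h import *
s=np.load('pics/s0.npz');t=np.load('pics/t0.npz')
def c(p,x,y,w,h): return cv2.resize(p[y:y+h,x:x+w,::-1],(400,300),interpolation=cv2.INTER_CUBIC)
im=np.vstack([np.hstack([c(s['p'],420,220,80,60),c(t['p'],380,240,80,60)]),np.hstack([c(t['p'],192,206,80,60),c(t['p'],272,176,80,60)])])
cv2.imwrite('pics/c0.png',im)
P=cloud('top',t['d'])
def box(x,y,w,h,z0,z1,name):
    Q=P[y:y+h,x:x+w].reshape(-1,3);Q=Q[(Q[:,2]>z0)&(Q[:,2]<z1)]
    if len(Q)<4: print(name,len(Q));return
    q=Q[:,:2].astype(np.float32);r=cv2.minAreaRect(q*1000)
    print(name,len(Q),'med',np.round(np.median(Q,0),4),'rect',np.round(r[0],1),np.round(r[1],1),round(r[2],1),'mean',np.round(Q.mean(0),4))
box(200,205,50,50,.105,.14,'keybar')
box(200,205,50,50,.066,.078,'blocktop')
box(380,240,80,50,.094,.106,'shelf')
box(380,240,80,50,.11,.16,'awl')
box(270,160,90,90,.13,.16,'railtop')
box(270,160,90,90,.02,.2,'jig')
Pt=P
for (u,v) in [(311,208),(311,200),(311,218),(302,208),(320,208),(290,228),(334,228),(290,195),(334,195)]: print(u,v,np.round(P[v,u],4))
```

```text
keybar 183 med [0.513  0.2895 0.1294] rect [512.3 289.6] [89.  16.7] 24.8 mean [0.513  0.2891 0.129 ]
blocktop 398 med [0.5098 0.2808 0.0749] rect [512.5 290.2] [86.4 84.6] 77.1 mean [0.5111 0.2873 0.0746]
shelf 1446 med [ 0.4321 -0.3003  0.1004] rect [ 428.3 -302.1] [191.3  80.1] 87.6 mean [ 0.43   -0.3008  0.1004]
awl 64 med [ 0.42   -0.3439  0.1373] rect [ 432.2 -284.6] [148.9  24.1] 78.5 mean [ 0.4199 -0.3409  0.1355]
railtop 1016 med [0.6762 0.0343 0.138 ] rect [674.1  32.1] [238.9  72.1] 84.1 mean [0.6776 0.0331 0.138 ]
jig 3818 med [0.6326 0.0325 0.1131] rect [625.7  30.3] [201.2 239.6] 2.4 mean [0.629  0.0322 0.1076]
311 208 [0.5981 0.031  0.0556]
311 200 [0.6192 0.031  0.085 ]
311 218 [0.5648 0.03   0.0772]
302 208 [0.5978 0.0591 0.0534]
320 208 [0.5985 0.003  0.0576]
290 228 [0.5343 0.0947 0.0576]
334 228 [ 0.5364 -0.0413  0.0658]
290 195 [0.6288 0.0936 0.1161]
334 195 [ 0.6309 -0.0378  0.1203]
```

View pics/c0.png

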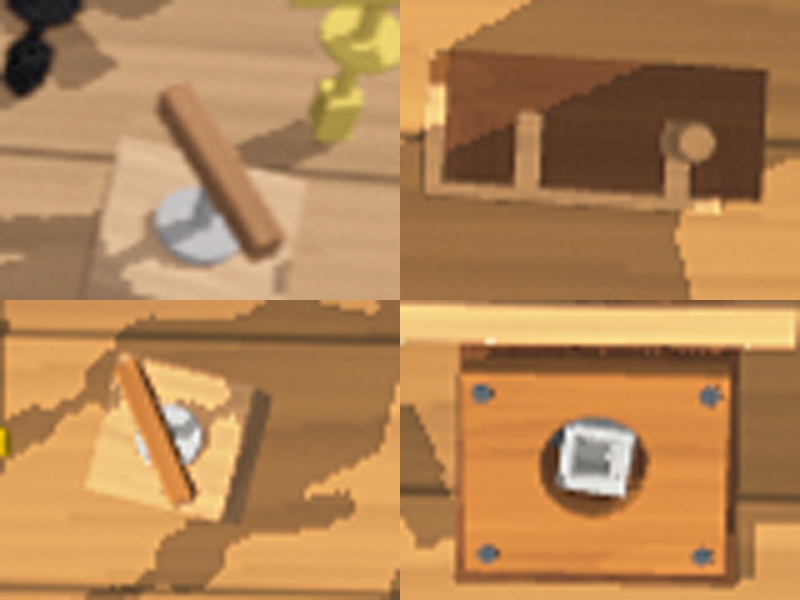

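The crop confirms it: wooden bar and steel collar, standing in the light block. The rack's empty slot is the left one in the top view, about (405,270), with its mouth toward the robot. The socket is at top (311,208). Next I'll refine the jig yaw and socket angle, and check the slot and key in both cameras.

```bash
cat >> h.py <<'E'
def proj(n,X):
    m=vision.camera_model(n);K=np.array(m['intrinsics']);T=np.array(m['camera_from_world'])
    X=np.atleast_2d(X);c=X@T[:3,:3].T+T[:3,3];p=c@K.T;return p[:,:2]/p[:,2:]
def rectify(n,img,o,ex,ey,half,res):   # plane patch: rows along ex(down), cols along ey
    k=int(2*half/res);a=(np.arange(k)-k/2+.5)*res
    A,B=np.meshgrid(a,a,indexing='ij')
    X=o+A[...,None]*ex+B[...,None]*ey
    uv=proj(n,X.reshape(-1,3)).reshape(k,k,2).astype(np.float32)
    return cv2.remap(img,uv[...,0],uv[...,1],cv2.INTER_CUBIC)
E
python3 - <<'E'
from h import *
s=np.load('pics/s0.npz');t=np.load('pics/t0.npz')
R=lambda a:np.array([[np.cos(a),-np.sin(a),0],[np.sin(a),np.cos(a),0],[0,0,1]])
for n,f,rail in(('top',t,(270,160,90,40)),('scene',s,(278,285,130,40))):
    P=cloud(n,f['d']);x,y,w,h=rail
    Q=P[y:y+h,x:x+w].reshape(-1,3);Q=Q[(Q[:,2]>.143)&(Q[:,2]<.156)]
    r=cv2.minAreaRect((Q[:,:2]*1000).astype(np.float32));print(n,'rail',len(Q),np.round(r,1) if 0 else r,'PCA',np.degrees(np.arctan2(*np.linalg.svd((Q-Q.mean(0))[:,:2],full_matrices=False)[2][0][::-1])),Q[:,2].max())
    # face plane
    B=(P[...,2]>.05)&(P[...,2]<.13)&(abs(P[...,1]-.031)<.06)&(P[...,0]>.53)&(P[...,0]<.64)&(np.hypot(P[...,0]-.59,P[...,1]-.031)>.045)
    Q=P[B];c=np.median(Q,0);nn=np.linalg.svd(Q-c,full_matrices=False)[2][2];nn*=np.sign(nn[2]);print(' face n',np.round(nn,3),'yaw',np.degrees(np.arctan2(-nn[1],-nn[0])),'tilt',np.degrees(np.arccos(nn[2])),'offset',nn@c)
yaw=np.radians(-2.0)
tiles=[]
for n,f in(('top',t),('scene',s)):
    Rj=R(yaw);ex=Rj@[np.cos(np.pi/6),0,.5];ey=Rj@[0,1,0];o=np.array([.591,.031,.085])
    a=rectify(n,f['p'],o,-ex,-ey,.04,.0002)  # up in tile= uphill, left = +y
    tiles.append(a)
    o=np.array([.4152,-.2565,.1]);b=rectify(n,f['p'],o,-(R(np.radians(-2.4))@[1,0,0]),-(R(np.radians(-2.4))@[0,1,0]),.04,.0002);tiles.append(b)
cv2.imwrite('pics/rect.png',np.hstack([cv2.resize(np.vstack(tiles[:2]),(300,600)),cv2.resize(np.vstack(tiles[2:]),(300,600))])[:,:,::-1])
# key bar scene
P=cloud('scene',s['d']);B=(P[...,2]>.1)&(P[...,2]<.15)&(np.hypot(P[...,0]-.512,P[...,1]-.29)<.06)
r=cv2.minAreaRect((P[B][:,:2]*1000).astype(np.float32));print('bar scene',r,P[B][:,2].max())
B=(P[...,2]>.095)&(P[...,2]<.106)&(np.hypot(P[...,0]-.43,P[...,1]+.30)<.12);print('shelf scene',cv2.minAreaRect((P[B][:,:2]*1000).astype(np.float32)))
E
```

```text
top rail 119 ((682.333251953125, 32.911407470703125), (29.75539779663086, 237.59442138671875), 1.3369630575180054) PCA -90.01739261143207 0.1499480412484553
 face n [-0.495 -0.002  0.869] yaw 0.25405175504059696 tilt 29.655114586637733 offset -0.2075628859051733
scene rail 69 ((689.6675415039062, 35.39586639404297), (25.139719009399414, 228.2386016845703), 0.43367356061935425) PCA 89.8582440806613 0.14558500286663367
 face n [-0.499 -0.003  0.866] yaw 0.3740390388111834 tilt 29.96726192291779 offset -0.2120377092000199
bar scene ((515.0733642578125, 289.3989562988281), (90.10826110839844, 17.6572265625), 25.07125473022461) 0.13476039998069522
shelf scene ((429.9046630859375, -302.8998718261719), (192.37850952148438, 84.66279602050781), 87.4749984741211)
```

View pics/rect.png

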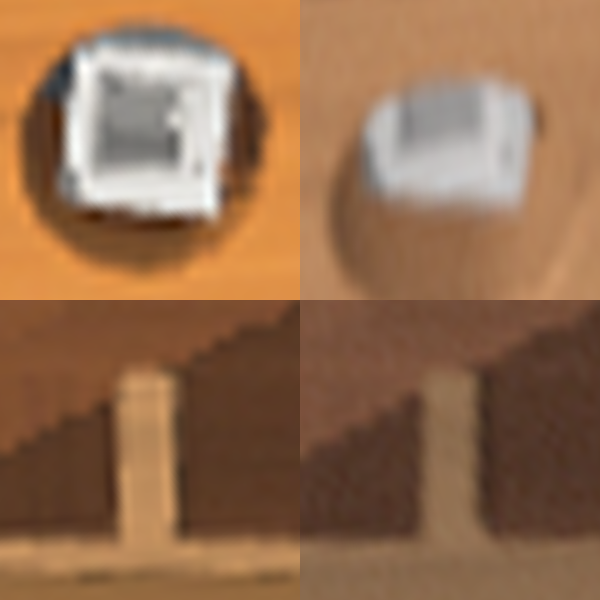

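Measured so far:

| Item | Value |
|---|---|
| Jig yaw | ≈ 0.3°, face at 30° |
| Socket | ≈ (0.595, 0.0315, 0.085), turned ≈ 0.13 rad |
| Slot | ≈ (0.4155, -0.2565), rack yaw -2.4° |
| Key | ≈ (0.5135, 0.2895), bar at 25° |

The rows can't tilt the tool directly, so I'll test whether reaching past the arm's limit tips it outward. I'll do that high above the jig.

```bash
python3 -m inch '[[87,640,-340,-130,0],[87,640,-340,-130,0],[87,640,-340,-130,0],[87,640,-340,-130,0],[87,640,-340,-130,0],[87,640,-340,-130,0],[87,640,-340,-130,0],[87,640,-340,-130,0]]'; python3 -c "
from h import *
s=bot.read_state();print(s['tcp_rot'].round(3).tolist(),s['position'],s['joint_positions'].round(1),(s['tcp_rot'].T@(np.array([.80,.0,.35])-s['position'])*1000).round())"
```

```text
time_s: 0.9
position: [0.4973, -0.2587, 0.2932]
tcp_rot: [[0.914, 0.407, -0.001], [0.407, -0.914, 0.002], [0.0, -0.003, -1.0]]
force: [0.7, -0.4, -0.3]
opening: 0.996
[[0.914, 0.407, -0.001], [0.407, -0.914, 0.002], [0.0, -0.003, -1.0]] [ 0.49728611 -0.25874383  0.29320083] [-38.9  20.9  86.3   0.1  72.9  27. ] [ 382. -113.  -57.]
```

```bash
python3 -m inch '[[87,382,-113,-57,0],[87,382,-113,-57,0],[87,382,-113,-57,0],[87,382,-113,-57,0],[87,382,-113,-57,0],[87,382,-113,-57,0],[87,382,-113,-57,0],[87,382,-113,-57,0]]'; python3 -m inch '[[87,137,61,0,0],[87,274,122,0,0],[87,274,122,0,0],[87,274,122,0,0],[87,274,122,0,0],[87,274,122,0,0]]'; python3 -c "
from h import *
s=bot.read_state();print(s['tcp_rot'].round(3).tolist(),s['position'],s['joint_positions'].round(1))"
```

```text
time_s: 1.7
position: [0.7982, -0.0014, 0.3494]
tcp_rot: [[0.914, 0.407, -0.002], [0.407, -0.914, 0.002], [-0.001, -0.003, -1.0]]
force: [0.5, -0.5, 0.4]
opening: 1.001
time_s: 2.3
position: [0.9231, -0.0017, 0.3063]
tcp_rot: [[0.913, 0.406, 0.037], [0.406, -0.914, 0.002], [0.035, 0.013, -0.999]]
force: [-0.5, 0.2, 0.8]
opening: 1.002
[[0.913, 0.406, 0.037], [0.406, -0.914, 0.002], [0.035, 0.013, -0.999]] [ 0.92311525 -0.0017137   0.30631087] [ -7.1  57.8  12.5   0.4 107.6  59. ]
```

It works: q3 reached its limit and the tool tipped 2°, and that tilt carries over to the next call. I'll push farther out and up to see how much it gains.

```bash
python3 -m inch '[[87,457,203,-400,0],[87,457,203,-400,0],[87,457,203,-400,0],[87,457,203,-400,0]]'; python3 -m inch '[[87,457,203,-400,0],[87,457,203,-400,0],[87,457,203,-400,0],[87,457,203,-400,0]]'; python3 -c "
from h import *
s=bot.read_state();print(s['tcp_rot'].round(3).tolist(),s['position'],s['joint_positions'].round(1))"
```

```text
time_s: 2.7
position: [0.9116, -0.0014, 0.3666]
tcp_rot: [[0.911, 0.405, 0.079], [0.406, -0.914, 0.001], [0.073, 0.031, -0.997]]
force: [0.0, 0.5, 1.0]
opening: 1.004
time_s: 3.1
position: [0.8998, -0.0011, 0.4166]
tcp_rot: [[0.907, 0.404, 0.117], [0.406, -0.914, 0.001], [0.107, 0.047, -0.993]]
force: [-0.7, -0.7, -0.4]
opening: 0.997
[[0.907, 0.404, 0.117], [0.406, -0.914, 0.001], [0.107, 0.047, -0.993]] [ 0.89976425 -0.00114851  0.41660421] [ -7.5  50.8  12.5   1.  110.1  58.9]
```

```bash
for i in 1 2 3; do python3 -m inch '[[87,457,203,-400,0]]' | grep -E 'time|pos|rot'; done; python3 -m inch '[[87,-457,-203,60,0],[87,-457,-203,60,0],[87,-457,-203,60,0],[87,-457,-203,60,0],[87,-457,-203,60,0],[87,-457,-203,60,0],[87,-457,-203,60,0],[87,-457,-203,60,0]]';  python3 -m inch '[[87,-150,-70,0,0],[87,-150,-70,0,0],[87,-250,-111,60,0],[87,-250,-111,60,0],[87,-250,-111,60,0]]'; python3 -c "
from h import *
s=bot.read_state();print(s['tcp_rot'].round(3).tolist(),s['position'],s['joint_positions'].round(1))"
```

```text
time_s: 3.2
position: [0.9011, -0.0012, 0.4312]
tcp_rot: [[0.904, 0.402, 0.145], [0.406, -0.914, 0.001], [0.133, 0.058, -0.989]]
time_s: 3.3
position: [0.9014, -0.0012, 0.4499]
tcp_rot: [[0.899, 0.4, 0.177], [0.406, -0.914, 0.001], [0.162, 0.071, -0.984]]
time_s: 3.4
position: [0.9014, -0.0011, 0.4688]
tcp_rot: [[0.894, 0.398, 0.208], [0.406, -0.914, 0.001], [0.191, 0.084, -0.978]]
time_s: 4.2
position: [0.5445, -0.0013, 0.3481]
tcp_rot: [[0.893, 0.397, 0.212], [0.406, -0.914, 0.0], [0.194, 0.086, -0.977]]
force: [-0.4, 0.8, -0.3]
opening: 1.001
time_s: 4.7
position: [0.3189, -0.0011, 0.2498]
tcp_rot: [[0.892, 0.398, 0.217], [0.408, -0.913, -0.002], [0.197, 0.09, -0.976]]
force: [0.9, -1.0, 0.2]
opening: 1.002
[[0.892, 0.398, 0.217], [0.408, -0.913, -0.002], [0.197, 0.09, -0.976]] [ 0.31894757 -0.00113161  0.24983822] [-26.2  -3.4 127.3   7.6  45.   34.9]
```

Single-row calls add 1.8° each and stay in the plane. Next I'll test untilting at the inner limit.

```bash
for i in 1 2 3 4 5; do python3 -m inch '[[87,-268,-119,-65,0]]' | grep -E 'time|pos|rot'; done;  python3 -c "
from h import *
s=bot.read_state();print(s['joint_positions'].round(1))"
```

```text
time_s: 4.8
position: [0.2678, -0.0004, 0.248]
tcp_rot: [[0.891, 0.4, 0.215], [0.41, -0.912, -0.001], [0.196, 0.089, -0.977]]
time_s: 4.9
position: [0.2244, -0.001, 0.2493]
tcp_rot: [[0.889, 0.404, 0.214], [0.414, -0.91, -0.001], [0.194, 0.089, -0.977]]
time_s: 5.0
position: [0.201, -0.007, 0.2519]
tcp_rot: [[0.892, 0.402, 0.205], [0.411, -0.912, -0.001], [0.186, 0.085, -0.979]]
time_s: 5.1
position: [0.1855, -0.0147, 0.2558]
tcp_rot: [[0.895, 0.401, 0.196], [0.411, -0.912, -0.008], [0.175, 0.088, -0.981]]
time_s: 5.2
position: [0.1815, -0.0236, 0.255]
tcp_rot: [[0.895, 0.394, 0.209], [0.404, -0.915, -0.007], [0.188, 0.091, -0.978]]
[-78.4 -29.7 138.   12.5  69.3 -16.4]
```

The inner limit at this height puts the wrist over the base axis, which is no use. I'll try it lower, with the wrist level with the shoulder.

```bash
python3 -m inch '[[87,206,122,60,0],[87,206,122,60,0],[87,206,122,60,0],[87,206,122,60,0],[87,206,122,60,0],[87,206,122,60,0],[87,206,122,100,0],[87,206,122,179,0]]'; python3 -m inch '[[87,0,0,0,0]]'; python3 -c "
from h import *
s=bot.read_state();print(s['tcp_rot'].round(3).tolist(),s['position'],s['joint_positions'].round(1),(s['tcp_rot'].T@(np.array([.40,-.04,.13])-s['position'])*1000).round(),(s['tcp_rot'].T@[-300,0,0]).round())"
```

```text
time_s: 6.0
position: [0.4525, -0.0551, 0.1601]
tcp_rot: [[0.892, 0.394, 0.222], [0.407, -0.913, -0.013], [0.198, 0.102, -0.975]]
force: [-0.2, 0.6, -0.5]
opening: 1.0
time_s: 6.1
position: [0.4502, -0.0537, 0.1536]
tcp_rot: [[0.894, 0.396, 0.208], [0.406, -0.914, -0.007], [0.187, 0.09, -0.978]]
force: [-0.6, 0.2, 0.6]
opening: 0.997
[[0.894, 0.396, 0.208], [0.406, -0.914, -0.007], [0.187, 0.09, -0.978]] [ 0.450183   -0.05369081  0.15362187] [-24.1  20.6 119.    9.2  29.6  34.4] [-44. -35.  13.] [-268. -119.  -62.]
```

```bash
for i in 1 2 3 4 5 6 ; do python3 -m inch '[[87,-268,-119,-62,0]]' | grep -E 'time|pos|rot'; done;  python3 -c "
from h import *
s=bot.read_state();print(s['joint_positions'].round(1))"
```

```text
time_s: 6.2
position: [0.4099, -0.0583, 0.1605]
tcp_rot: [[0.892, 0.397, 0.218], [0.409, -0.913, -0.012], [0.194, 0.099, -0.976]]
time_s: 6.3
position: [0.3545, -0.057, 0.1608]
tcp_rot: [[0.889, 0.398, 0.224], [0.412, -0.911, -0.015], [0.198, 0.106, -0.974]]
time_s: 6.4
position: [0.3048, -0.0563, 0.1603]
tcp_rot: [[0.887, 0.4, 0.229], [0.415, -0.91, -0.019], [0.201, 0.112, -0.973]]
time_s: 6.5
position: [0.2715, -0.0606, 0.1759]
tcp_rot: [[0.889, 0.404, 0.215], [0.416, -0.909, -0.015], [0.19, 0.103, -0.976]]
time_s: 6.6
position: [0.2404, -0.0697, 0.1988]
tcp_rot: [[0.891, 0.407, 0.202], [0.418, -0.908, -0.015], [0.177, 0.098, -0.979]]
time_s: 6.7
position: [0.2099, -0.0757, 0.2166]
tcp_rot: [[0.891, 0.41, 0.194], [0.421, -0.907, -0.018], [0.168, 0.098, -0.981]]
[-66.9 -10.5 139.8  13.7  46.2 -10.8]
```

```bash
python3 -m inch '[[87,69,2,91,0],[87,69,2,91,0],[87,69,2,91,0]]'| grep -E 'time|pos|rot'; for i in 1 2 3 4 5 6 ; do python3 -m inch '[[87,-253,-117,88,0]]' | grep -E 'pos|rot'; done;  python3 -c "
from h import *
s=bot.read_state();print(s['joint_positions'].round(1))"
```

```text
time_s: 7.0
position: [0.2982, -0.0574, 0.1459]
tcp_rot: [[0.895, 0.397, 0.206], [0.412, -0.911, -0.032], [0.175, 0.114, -0.978]]
position: [0.2875, -0.0604, 0.1438]
tcp_rot: [[0.899, 0.402, 0.176], [0.412, -0.911, -0.025], [0.15, 0.095, -0.984]]
position: [0.2737, -0.0693, 0.1461]
tcp_rot: [[0.901, 0.407, 0.15], [0.415, -0.91, -0.02], [0.128, 0.08, -0.988]]
position: [0.2591, -0.0806, 0.1494]
tcp_rot: [[0.903, 0.411, 0.127], [0.416, -0.909, -0.015], [0.109, 0.066, -0.992]]
position: [0.2424, -0.0937, 0.1542]
tcp_rot: [[0.904, 0.415, 0.105], [0.418, -0.908, -0.01], [0.092, 0.053, -0.994]]
position: [0.2225, -0.1086, 0.1601]
tcp_rot: [[0.905, 0.417, 0.086], [0.419, -0.908, -0.005], [0.076, 0.041, -0.996]]
position: [0.1987, -0.1253, 0.1667]
tcp_rot: [[0.905, 0.42, 0.069], [0.421, -0.907, 0.0], [0.063, 0.029, -0.998]]
[-65.9   5.9 139.8   6.7  32.9  -6.4]
```

The untilt works, about 1.5° per row. I'll take off the last 4°.

```bash
python3 -m inch '[[87,125,-26,22,0],[87,125,-26,22,0],[87,125,-26,22,0],[87,125,-26,22,0]]'| grep -E 'time|pos|rot'; for i in 1 2 3  ; do python3 -m inch '[[87,-253,-117,120,0]]' | grep -E 'pos|rot'; done;  python3 -c "
from h import *
s=bot.read_state();print(s['joint_positions'].round(1))"
```

```text
time_s: 8.0
position: [0.3072, -0.0471, 0.1546]
tcp_rot: [[0.9, 0.43, 0.079], [0.431, -0.902, -0.004], [0.069, 0.038, -0.997]]
position: [0.2716, -0.0553, 0.1346]
tcp_rot: [[0.893, 0.439, 0.096], [0.443, -0.896, -0.019], [0.078, 0.059, -0.995]]
position: [0.2561, -0.0629, 0.1344]
tcp_rot: [[0.893, 0.444, 0.069], [0.446, -0.895, -0.015], [0.055, 0.044, -0.997]]
position: [0.2439, -0.075, 0.1357]
tcp_rot: [[0.894, 0.446, 0.045], [0.447, -0.894, -0.011], [0.036, 0.03, -0.999]]
[-44.7  14.5 139.9   3.5  23.3  15.5]
```

```bash
for i in 1 2  ; do python3 -m inch '[[87,-253,-117,120,0]]' | grep -E 'pos|rot'; done;  python3 -c "
from h import *
s=bot.read_state();R=s['tcp_rot'];print(s['joint_positions'].round(1),(R.T@(np.array([.5,0.05,.25])-s['position'])*1000).round())"
```

```text
position: [0.2298, -0.0894, 0.1378]
tcp_rot: [[0.894, 0.448, 0.023], [0.448, -0.894, -0.006], [0.018, 0.015, -1.0]]
position: [0.213, -0.1058, 0.1407]
tcp_rot: [[0.894, 0.449, 0.002], [0.449, -0.894, 0.001], [0.002, 0.001, -1.0]]
[-54.4  13.1 139.9   0.3  27.    8.7] [ 327.  -10. -108.]
```

The tool is vertical again at 8.5 s. On to the key.

```bash
python3 -m inch '[[87,327,-10,-108,0],[87,327,-10,-108,0],[87,327,-10,-108,0],[87,327,-10,-108,0],[87,327,-10,-108,0],[87,327,-10,-108,0],[87,327,-10,-108,0]]'; python3 -c "
from h import *
s=bot.read_state();R=s['tcp_rot'];print(np.degrees(np.arctan2(R[1,0],R[0,0])),(R.T@(np.array([.5135,0.2895,.18])-s['position'])*1000).round())"
```

```text
time_s: 9.2
position: [0.5021, 0.05, 0.2547]
tcp_rot: [[0.894, 0.448, 0.01], [0.448, -0.894, -0.001], [0.008, 0.005, -1.0]]
force: [1.7, -0.3, -0.1]
opening: 0.999
26.642051686942235 [ 117. -209.   75.]
```

```bash
python3 -m inch '[[60,117,-209,20,0.028],[60,117,-209,20,0.028],[60,117,-209,20,0.028],[60,117,-209,40,0.028],[60,117,-209,75,0.028],[60,117,-209,75,0.028],[60,117,-209,75,0.028],[60,117,-209,75,0.028]]'; python3 -c "
from h import *
s=bot.read_state();R=s['tcp_rot'];print(np.degrees(np.arctan2(R[1,0],R[0,0])),(R.T@(np.array([.5135,0.2895,.102])-s['position'])*1000).round(1))
p,d=snap('top','t1');q=proj('top',np.array([s['position']]));print(q)
cv2.imwrite('pics/t1c.png',cv2.resize(p[190:280,160:280,::-1],(640,480),interpolation=cv2.INTER_CUBIC))"
```

```text
time_s: 10.0
position: [0.5144, 0.2877, 0.1821]
tcp_rot: [[0.906, 0.422, 0.012], [0.422, -0.906, -0.001], [0.011, 0.006, -1.0]]
force: [1.3, -0.2, 0.7]
opening: 0.693
24.977996079419235 [-1.  -2.5 80.1]
[[219.1993151 230.3354632]]
```

View pics/t1c.png

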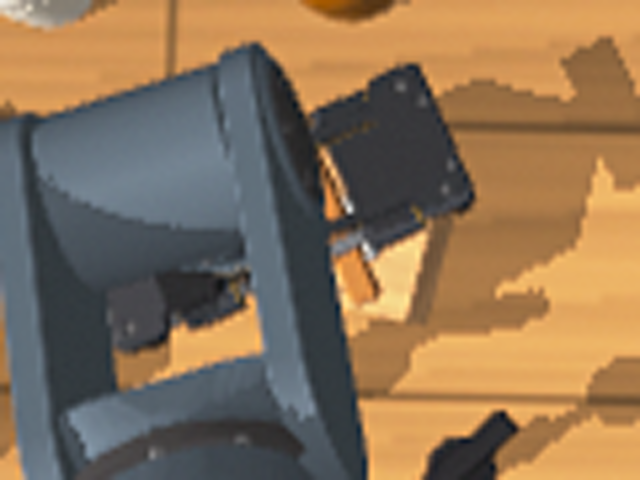

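The picture shows the bar between the jaws, roughly (345,240) in the crop. Descend, close and lift.

```bash
python3 -m inch '[[60,-1,-2,40,0],[60,-1,-2,80,0],[60,-1,-2,80,0],[0,-1,-2,80,0],[0,-1,-2,80,0],[0,-1,-2,80,0],[0,-1,-2,80,0],[0,-1,-2,80,0]]';  python3 -c "
from h import *
s=bot.read_state();print(s['position'],s['moment'].round(2))"; python3 -m inch '[[0,0,0,-30,0],[0,0,0,-80,0],[0,0,0,-130,0],[0,0,0,-170,0],[0,0,0,-170,0]]'; python3 -c "
from h import *
s=bot.read_state();R=s['tcp_rot'];print(R.round(3).tolist(),(R.T@(np.array([.75,0.01,.32])-s['position'])*1000).round(1))
p,d=snap('scene','s1')
cv2.imwrite('pics/s1c.png',cv2.resize(p[130:310,380:620,::-1],(640,480),interpolation=cv2.INTER_CUBIC))"
```

```text
time_s: 10.85
position: [0.5146, 0.2892, 0.1033]
tcp_rot: [[0.907, 0.422, 0.015], [0.422, -0.907, 0.0], [0.014, 0.006, -1.0]]
force: [0.1, -0.1, -0.6]
opening: 0.317
[0.51460987 0.28922546 0.10329311] [-0.02 -0.02  0.02]
time_s: 11.35
position: [0.5158, 0.2908, 0.2807]
tcp_rot: [[0.906, 0.422, 0.029], [0.422, -0.907, 0.005], [0.029, 0.008, -1.0]]
force: [0.4, 0.0, -0.3]
opening: 0.009
[[0.906, 0.422, 0.029], [0.422, -0.907, 0.005], [0.029, 0.008, -1.0]] [ 94.8 353.7 -33.9]
```

View pics/s1c.png

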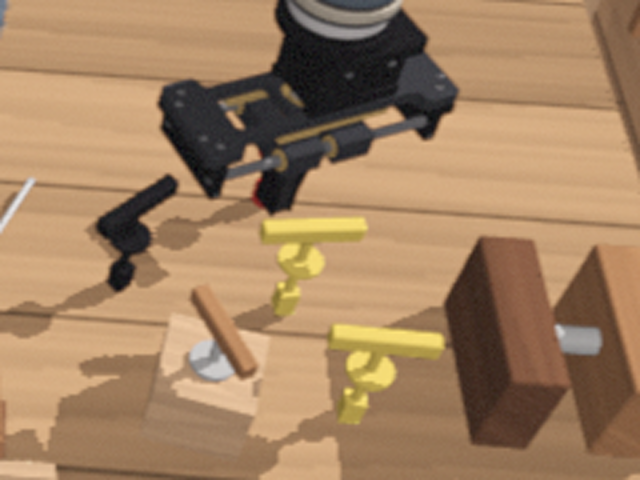

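The fingers are slow, and I lifted before they had shut. The key is still standing in the block, undisturbed. I'll go again with more time to close.

```bash
python3 -m inch '[[40,0,0,40,0],[40,0,0,80,0],[40,0,0,110,0],[40,0,0,110,0],[40,-1,1,130,0],[40,-2,1,150,0],[40,-4,1,178,0],[40,-4,1,178,0]]';  python3 -m inch '[[0,0,0,0,0],[0,0,0,0,0],[0,0,0,0,0],[0,0,0,0,0],[0,0,0,0,0]]';python3 -c "
from h import *
s=bot.read_state();print(s['position'],s['moment'].round(2),s['opening']*87)"
```

```text
time_s: 12.2
position: [0.5121, 0.287, 0.0967]
tcp_rot: [[0.906, 0.422, 0.016], [0.422, -0.907, 0.001], [0.015, 0.006, -1.0]]
force: [-0.9, -0.3, -0.5]
opening: 0.455
time_s: 12.7
position: [0.513, 0.2873, 0.098]
tcp_rot: [[0.906, 0.422, 0.018], [0.422, -0.907, 0.001], [0.017, 0.006, -1.0]]
force: [-0.4, 0.4, 3.8]
opening: 0.178
[0.51295105 0.28729689 0.09797408] [-0.01 -0.    0.01] 15.504772244910484
```

```bash
python3 -m inch '[[0,0,0,0,0],[0,0,0,-50,0],[0,0,0,-100,0],[0,0,0,-150,0],[0,0,0,-200,0],[0,0,0,-230,0]]'; python3 -c "
from h import *
s=bot.read_state();R=s['tcp_rot'];print(R.round(3).tolist(),(R.T@(np.array([.84,0.005,.36])-s['position'])*1000).round(1))
p,d=snap('scene','s2')
P=cloud('scene',d);B=(P[...,2]>.06)&(P[...,2]<.09)&(np.hypot(P[...,0]-.512,P[...,1]-.29)<.06);print(B.sum())
cv2.imwrite('pics/s2c.png',cv2.resize(p[100:310,380:660,::-1],(640,480),interpolation=cv2.INTER_CUBIC))"
```

```text
time_s: 13.3
position: [0.5094, 0.2874, 0.3318]
tcp_rot: [[0.906, 0.422, 0.023], [0.422, -0.906, 0.003], [0.022, 0.007, -1.0]]
force: [1.1, -0.0, -2.8]
opening: 0.177
[[0.906, 0.422, 0.023], [0.422, -0.906, 0.003], [0.022, 0.007, -1.0]] [180.9 395.8 -21.5]
1227
```

View pics/s2c.png

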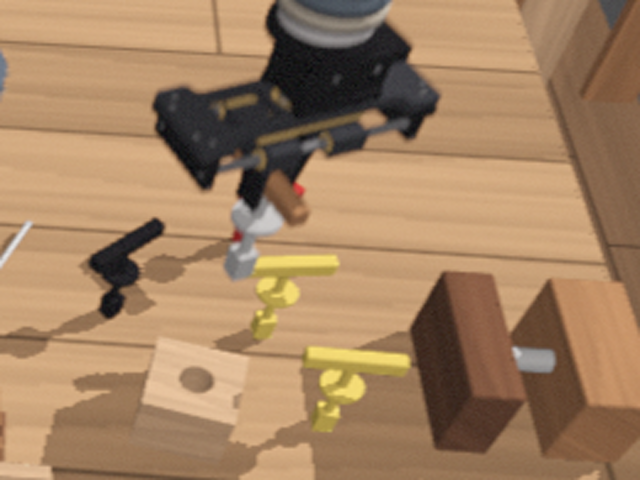

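The key is in the jaws at 13.3 s, out of the block. Move out over the jig, rolling the bar to about 82° so that turning the socket takes it to about 20–30° within J6's range.

```bash
python3 -m inch '[[0,181,396,-22,-0.99],[0,181,396,-22,-0.99],[0,181,396,-22,-0.99],[0,181,396,-22,-0.99],[0,181,396,-22,-0.99],[0,181,396,-22,-0.99],[0,181,396,-22,-0.99],[0,181,396,-22,-0.99]]';python3 -c "
from h import *
s=bot.read_state();R=s['tcp_rot'];print(s['joint_positions'].round(1),np.degrees(np.arctan2(R[1,0],R[0,0])),(R.T@(np.array([.9,0.005,.36])-s['position'])*1000).round(1),(R.T@[500,0,400]).round())"
```

```text
time_s: 14.15
position: [0.8133, 0.0287, 0.3606]
tcp_rot: [[0.143, 0.989, 0.026], [0.99, -0.143, 0.006], [0.01, 0.025, -1.0]]
force: [1.7, 0.0, -3.7]
opening: 0.183
[-6.  41.9 38.3  0.5 98.3  2.3] 81.79797745381263 [-11.1  89.2   2.7] [  75.  505. -387.]
```

```bash
python3 -m inch '[[0,-11,89,0,0],[0,-11,89,0,0]]' | grep pos; for i in 1 2 3 4 5 6 7; do python3 -m inch '[[0,75,505,-387,0]]' | grep -E 'pos|rot'; done;python3 -c "
from h import *
s=bot.read_state();R=s['tcp_rot'];print(s['time_s'],s['joint_positions'].round(1),(R.T@[500,0,400]).round())"
```

```text
position: [0.8973, 0.0031, 0.3589]
position: [0.8989, 0.002, 0.3508]
tcp_rot: [[0.149, 0.989, 0.021], [0.989, -0.149, 0.01], [0.013, 0.019, -1.0]]
position: [0.8962, 0.0039, 0.3759]
tcp_rot: [[0.15, 0.988, 0.045], [0.989, -0.151, 0.012], [0.019, 0.043, -0.999]]
position: [0.8964, 0.0045, 0.3993]
tcp_rot: [[0.149, 0.986, 0.079], [0.989, -0.15, 0.012], [0.024, 0.077, -0.997]]
position: [0.8985, 0.0044, 0.419]
tcp_rot: [[0.147, 0.982, 0.117], [0.989, -0.15, 0.012], [0.029, 0.114, -0.993]]
position: [0.9013, 0.0039, 0.4369]
tcp_rot: [[0.146, 0.977, 0.154], [0.989, -0.149, 0.011], [0.034, 0.151, -0.988]]
position: [0.9036, 0.0034, 0.4542]
tcp_rot: [[0.144, 0.971, 0.19], [0.989, -0.149, 0.011], [0.039, 0.187, -0.982]]
position: [0.9052, 0.0029, 0.4714]
tcp_rot: [[0.142, 0.964, 0.224], [0.989, -0.148, 0.01], [0.043, 0.22, -0.975]]
15.05 [ -7.6  47.4  12.5   2.4 107.3   1.8] [  88.  570. -278.]
```

```bash
for i in 1 2 3 4 5 6 7 8; do python3 -m inch '[[0,88,570,-260,0]]' | grep -E 'rot'; done;python3 -c "
from h import *
s=bot.read_state();R=s['tcp_rot'];print(s['time_s'],s['position'],s['joint_positions'].round(1),(R.T@[500,0,400]).round())"
```

```text
tcp_rot: [[0.141, 0.955, 0.261], [0.989, -0.148, 0.01], [0.048, 0.256, -0.965]]
tcp_rot: [[0.139, 0.946, 0.293], [0.989, -0.148, 0.01], [0.053, 0.288, -0.956]]
tcp_rot: [[0.138, 0.936, 0.323], [0.989, -0.149, 0.01], [0.058, 0.318, -0.946]]
tcp_rot: [[0.136, 0.926, 0.353], [0.989, -0.149, 0.01], [0.062, 0.348, -0.936]]
tcp_rot: [[0.134, 0.914, 0.383], [0.989, -0.15, 0.011], [0.067, 0.377, -0.924]]
tcp_rot: [[0.132, 0.901, 0.413], [0.989, -0.15, 0.011], [0.072, 0.407, -0.911]]
tcp_rot: [[0.13, 0.887, 0.442], [0.989, -0.151, 0.011], [0.076, 0.436, -0.897]]
tcp_rot: [[0.128, 0.872, 0.472], [0.988, -0.151, 0.011], [0.081, 0.465, -0.882]]
15.85 [0.93202279 0.00219513 0.57433208] [-8.2 42.1 12.5  4.5 97.5  2. ] [  96.  622. -117.]
```

```bash
python3 -m inch '[[0,96,622,-117,0]]' | grep -E 'rot'; python3 -c "
from h import *
s=bot.read_state();R=s['tcp_rot'];n=np.array([-.5,-.003,.866])
for k in(.19,.133): print((R.T@(np.array([.595,.031,.085])+k*n-s['position'])*1000).round(1))"
```

```text
tcp_rot: [[0.125, 0.854, 0.505], [0.988, -0.151, 0.011], [0.085, 0.498, -0.863]]
[ -55.8 -545.7   68.8]
[ -56.3 -546.   125.8]
```

```bash
python3 -m inch '[[0,-56,-546,40,0],[0,-56,-546,40,0],[0,-56,-546,40,0],[0,-56,-546,40,0],[0,-56,-546,40,0],[0,-56,-546,40,0],[0,-56,-546,40,0],[0,-56,-546,40,0]]';  python3 -c "
from h import *
s=bot.read_state();R=s['tcp_rot'];n=np.array([-.5,-.003,.866])
for k in(.19,.133): print((R.T@(np.array([.595,.031,.085])+k*n-s['position'])*1000).round(1))"
```

```text
time_s: 16.75
position: [0.6291, 0.0212, 0.3734]
tcp_rot: [[0.125, 0.852, 0.508], [0.988, -0.151, 0.01], [0.085, 0.501, -0.861]]
force: [0.8, 0.2, -2.4]
opening: 0.177
[ -17.5 -173.4   41.2]
[ -18.  -173.9   98.2]
```

```bash
python3 -m inch '[[0,-18,-174,20,0],[0,-18,-174,30,0],[0,-18,-174,50,0],[0,-18,-174,80,0],[0,-18,-174,98,0],[0,-18,-174,98,0]]';  python3 -c "
from h import *
s=bot.read_state();R=s['tcp_rot'];n=np.array([-.5,-.003,.866])
p1,d1=snap('top','t3');p2,d2=snap('scene','s3')
print(s['position'],(R.T@(np.array([.595,.031,.085])+.133*n-s['position'])*1000).round(1))
tip=s['position']+.093*R[:,2];print(tip,proj('top',tip),proj('scene',tip))
a=cv2.resize(p1[160:250,260:380,::-1],(400,300),interpolation=cv2.INTER_CUBIC);b=cv2.resize(p2[210:330,270:430,::-1],(400,300),interpolation=cv2.INTER_CUBIC)
cv2.imwrite('pics/ins.png',np.hstack([a,b]))"
```

```text
time_s: 17.35
position: [0.5281, 0.0304, 0.1989]
tcp_rot: [[0.127, 0.853, 0.506], [0.988, -0.152, 0.01], [0.085, 0.499, -0.863]]
force: [0.8, 0.1, -2.5]
opening: 0.178
[0.52814376 0.03037306 0.1989244 ] [ 0.4  0.9 -0.9]
[0.57519565 0.03126651 0.11871018] [[310.45326236 213.18644328]] [[344.1990045  268.29999545]]
```

View pics/ins.png

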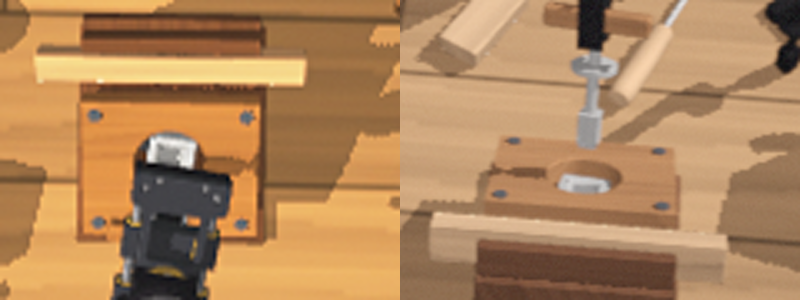

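Tip at scene ≈(346,268) against a predicted (344,268). I'll check the lateral offset numerically before inserting.

```bash
python3 -c "
from h import *
f=np.load('pics/s3.npz');p=f['p'].astype(int);hsv=cv2.cvtColor(f['p'],cv2.COLOR_RGB2HSV)
m=(hsv[...,1]<50)&(hsv[...,2]>90)
s=bot.read_state();R=s['tcp_rot'];o=s['position']
for z in (0.0,.05,.065,.075,.085,.093,.133,.135): print(z,proj('scene',o+z*R[:,2]).round(1))
print('sock',proj('scene',[.595,.031,.085]).round(1))
for v in range(232,296,2):
    c=np.where(m[v,325:365])[0]+325
    if len(c): print(v,c.min(),c.max(),c.mean().round(1))
"
```

```text
0.0 [[346.4 227.7]]
0.05 [[345.1 249.9]]
0.065 [[344.7 256.4]]
0.075 [[344.5 260.7]]
0.085 [[344.2 264.9]]
0.093 [[344.  268.3]]
0.133 [[343. 285.]]
0.135 [[343.  285.8]]
sock [[342.9 284.5]]
232 343 350 346.5
234 339 355 347.0
236 339 356 347.5
238 339 356 347.5
240 343 354 348.5
242 345 348 346.5
244 345 349 347.0
246 345 349 347.0
248 345 348 346.5
250 345 348 346.5
252 344 348 346.0
254 342 350 346.0
256 342 350 346.0
258 341 350 345.5
260 341 350 345.5
262 341 349 345.0
264 341 349 345.0
266 341 349 345.0
268 342 347 344.5
280 335 341 338.0
282 334 353 343.5
284 333 353 343.0
286 337 352 344.5
```

The key sits about 1–1.5 mm toward +y, so I'll correct for that and push in.

```bash
python3 -m inch '[[0,-1,1,20,0],[0,-1,1,38,0],[0,-1,1,44,0],[0,-1,1,48,0],[0,-1,1,48,0]]'; python3 -c "
from h import *
s=bot.read_state();R=s['tcp_rot'];n=np.array([-.5,-.003,.866]);print((R.T@s['force']).round(1),(R.T@s['moment']).round(2),'depth',24-(n@(s['position']-[.595,.031,.085])*1000-93)-24)"; python3 -m inch '[[0,0,0,5,0],[0,0,0,10,0],[0,0,0,13,0],[0,0,0,13,0]]'; python3 -c "
from h import *
s=bot.read_state();R=s['tcp_rot'];n=np.array([-.5,-.003,.866]);print((R.T@s['force']).round(1),(R.T@s['moment']).round(2),'tip depth',-(n@(s['position']-[.595,.031,.085])*1000-93),s['opening']*87)"
```

```text
time_s: 17.95
position: [0.5555, 0.0297, 0.1656]
tcp_rot: [[0.124, 0.847, 0.517], [0.989, -0.15, 0.008], [0.084, 0.51, -0.856]]
force: [-14.9, -0.1, 18.6]
opening: 0.18
[ -0.4  -3.1 -23.6] [ 0.75 -0.11  0.  ] depth 3.464931044656055
time_s: 18.35
position: [0.5614, 0.0307, 0.1601]
tcp_rot: [[0.122, 0.843, 0.524], [0.989, -0.148, 0.008], [0.085, 0.517, -0.852]]
force: [-22.5, 0.8, 31.2]
opening: 0.176
[  0.7  -3.  -38.4] [ 0.93 -0.   -0.01] tip depth 11.117641074193415 15.287089716688026
```

It is wedged at about 11 mm with 38 N, and the moment puts the contact on the downhill edge. Ease back, shift uphill and push again.

```bash
python3 -m inch '[[0,0,0,-8,0],[0,0,0,-12,0],[0,0,3,-12,0],[0,0,3,-12,0]]'; python3 -c "
from h import *
s=bot.read_state();R=s['tcp_rot'];n=np.array([-.5,-.003,.866]);print((R.T@s['force']).round(1),(R.T@s['moment']).round(2),'tip depth',-(n@(s['position']-[.595,.031,.085])*1000-93))"; python3 -m inch '[[0,0,0,6,0],[0,0,0,12,0],[0,0,0,17,0],[0,0,0,20,0],[0,0,0,20,0]]'; python3 -c "
from h import *
s=bot.read_state();R=s['tcp_rot'];n=np.array([-.5,-.003,.866]);print((R.T@s['force']).round(1),(R.T@s['moment']).round(2),'tip depth',-(n@(s['position']-[.595,.031,.085])*1000-93),R[:,2])"
```

```text
time_s: 18.75
position: [0.5603, 0.0295, 0.1756]
tcp_rot: [[0.121, 0.839, 0.531], [0.989, -0.147, 0.007], [0.084, 0.524, -0.847]]
force: [0.5, 0.2, -2.4]
opening: 0.175
[ 0.1 -0.9  2.3] [ 0.49 -0.14 -0.  ] tip depth -2.7731842988468003
time_s: 19.25
position: [0.572, 0.0292, 0.1637]
tcp_rot: [[0.121, 0.834, 0.539], [0.989, -0.146, 0.004], [0.082, 0.533, -0.842]]
force: [-15.9, -0.8, 25.3]
opening: 0.176
[ -0.7   0.4 -29.9] [ 0.26 -0.1   0.04] tip depth 13.312029674112807 [ 0.5388476   0.00412928 -0.84239315]
```

```bash
python3 -c "
from h import *
s=bot.read_state();R=s['tcp_rot'];o=s['position']
p2,d2=snap('scene','s4')
hsv=cv2.cvtColor(p2,cv2.COLOR_RGB2HSV);m=(hsv[...,1]<50)&(hsv[...,2]>90)
for z in (-.022,.0175,.0235,.093): print(z,proj('scene',o+z*R[:,2]).round(1))
for v in range(240,296,3):
    c=np.where(m[v,325:365])[0]+325
    if len(c): print(v,c.min(),c.max(),c.mean().round(1))
ex=np.array([.866,0,.5]);tip=o+.093*R[:,2]-np.array([.595,.031,.085]);print('tip uphill',tip@ex,'lat',tip[1])
cv2.imwrite('pics/ins2.png',cv2.resize(p2[215:305,285:405,::-1],(640,480),interpolation=cv2.INTER_CUBIC))"
```

```text
-0.022 [[344.6 244.9]]
0.0175 [[343.5 262.5]]
0.0235 [[343.3 265.1]]
0.093 [[341.4 294.9]]
255 337 353 348.6
258 336 354 345.0
261 339 352 345.5
264 342 345 343.5
267 342 345 343.5
270 342 345 343.5
273 341 345 343.0
276 338 347 342.5
279 338 347 342.5
282 334 353 343.5
285 334 353 343.5
tip uphill 0.023630018989762896 lat -0.0013721896018016808
```

View pics/ins2.png

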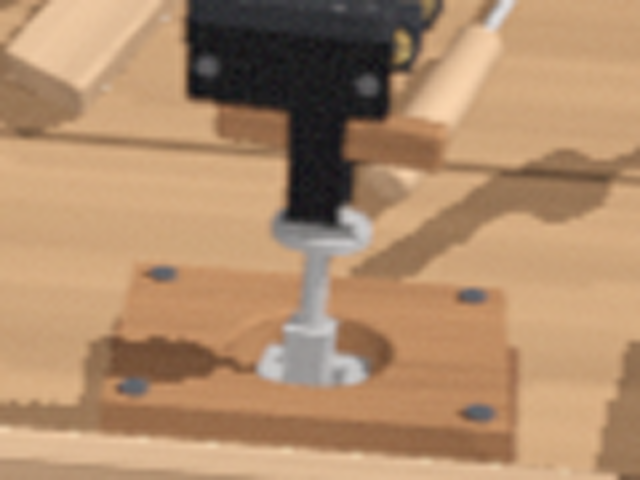

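I misread that. The TCP crept about 20 mm uphill under load, and the bit is now on the socket head's uphill edge (scene v≈286). The collar sits about 5 px high, so the key has slid up roughly 11 mm in the jaws. Back off, recentre and look again.

```bash
python3 -m inch '[[0,0,0,-15,0],[0,0,0,-30,0],[0,0,-24,-35,0],[0,0,-24,-35,0],[0,0,-24,-35,0]]'|grep -E 'time|force'; python3 -c "
from h import *
s=bot.read_state();R=s['tcp_rot'];o=s['position']
n=np.array([-.5,-.003,.866]);S=np.array([.595,.031,.085]);ex=np.array([.866,0,.5])
p2,d2=snap('scene','s5')
hsv=cv2.cvtColor(p2,cv2.COLOR_RGB2HSV);m=(hsv[...,1]<50)&(hsv[...,2]>90)
print(R.round(3).tolist(),(R.T@s['force']).round(1),(R.T@s['moment']).round(2))
for L in(.093,.088,.082,.076):
  t=o+L*R[:,2];print(L,'uphill',(t-S)@ex,'lat',t[1]-S[1],'out',(t-S)@n,proj('scene',t).round(1))
for z in (.0175,.0235):print('collar',proj('scene',o+(z)*R[:,2]).round(1))
for v in range(232,296,2):
    c=np.where(m[v,325:365])[0]+325
    if len(c): print((v,c.min(),c.max()),end=' ')
"
```

```text
time_s: 19.8
force: [-0.1, 0.1, -3.1]
[[0.121, 0.833, 0.54], [0.989, -0.146, 0.004], [0.082, 0.534, -0.842]] [-0.2 -1.8  2.6] [ 0.53 -0.09 -0.02]
0.093 uphill -0.0012184811480743154 lat 0.0021100356832497377 out 0.021748081667277742 [[344.6 275.4]]
0.088 uphill -0.0014539710912140937 lat 0.0020899653129026544 out 0.026742442798901915 [[344.7 273.3]]
0.082 uphill -0.0017365590229817332 lat 0.002065880868486157 out 0.032735676156850864 [[344.9 270.7]]
0.076 uphill -0.002019146954749463 lat 0.0020417964240696668 out 0.03872890951479988 [[345.  268.2]]
collar [[346.7 242.7]]
collar [[346.6 245.4]]
(234, np.int64(352), np.int64(352)) (236, np.int64(340), np.int64(356)) (238, np.int64(340), np.int64(357)) (240, np.int64(341), np.int64(357)) (242, np.int64(346), np.int64(354)) (244, np.int64(345), np.int64(349)) (246, np.int64(346), np.int64(349)) (248, np.int64(345), np.int64(349)) (250, np.int64(345), np.int64(349)) (252, np.int64(345), np.int64(349)) (254, np.int64(343), np.int64(349)) (256, np.int64(342), np.int64(350)) (258, np.int64(342), np.int64(350)) (260, np.int64(342), np.int64(350)) (262, np.int64(341), np.int64(349)) (264, np.int64(341), np.int64(349)) (266, np.int64(341), np.int64(349)) (268, np.int64(341), np.int64(348)) (270, np.int64(344), np.int64(346)) (280, np.int64(335), np.int64(342)) (282, np.int64(334), np.int64(353)) (284, np.int64(333), np.int64(353)) (286, np.int64(337), np.int64(352))
```

The key slid up 11.5 mm in the jaws, so the tip is now at TCP + 81.5 mm. The arm gives vertically under load and is stiffer in x. I'll push in small steps, recomputing the offset each time.

```bash
cat > st.py <<'E'
from h import *
import sys
L=float(sys.argv[1]) if len(sys.argv)>1 else .0815
s=bot.read_state();R=s['tcp_rot'];o=s['position'];n=np.array([-.5,-.003,.866]);S=np.array([.595,.031,.085]);ex=np.array([.866,.0045,.5])
t=o+L*R[:,2]-S
print('t',round(s['time_s'],2),'uphill',(t@ex*1000).round(1),'lat',(t[1]*1000).round(1),'depth',(-t@n*1000).round(1),'Ft',(R.T@s['force']).round(1),'Mt',(R.T@s['moment']).round(2),'tilt',np.degrees(np.arccos(-R[2,2])).round(1),'ang',np.degrees(np.arctan2(R[1,0],R[:,0]@ex)).round(1),'op',(s['opening']*87).round(1),'wz tool',R[2].round(2))
E
python3 -m inch '[[0,-2,0,15,0],[0,-2,0,28,0],[0,-2,0,34,0],[0,-2,0,34,0]]'|grep pos; python3 st.py; python3 -m inch '[[0,0,0,3,0],[0,0,0,4,0]]'|grep pos; python3 st.py
```

```text
position: [0.5538, 0.0298, 0.1531]
position: [0.5572, 0.0293, 0.1504]Traceback (most recent call last):
  File "st.py", line 6, in <module>
    print('t',round(s['time_s'],2),'uphill',(t@ex*1000).round(1),'lat',(t[1]*1000).round(1),'depth',(-t@n*1000).round(1),'Ft',(R.T@s['force']).round(1),'Mt',(R.T@s['moment']).round(2),'tilt',np.degrees(np.arccos(-R[2,2])).round(1),'ang',np.degrees(np.arctan2(R[1,0],R[:,0]@ex)).round(1),'op',(s['opening']*87).round(1),'wz tool',R[2].round(2))
                                                                                                                                                                                                                                                                                                    ^^^^^^^^^^^^^^^^^^^^^^^
AttributeError: 'float' object has no attribute 'round'
Traceback (most recent call last):
  File "st.py", line 6, in <module>
    print('t',round(s['time_s'],2),'uphill',(t@ex*1000).round(1),'lat',(t[1]*1000).round(1),'depth',(-t@n*1000).round(1),'Ft',(R.T@s['force']).round(1),'Mt',(R.T@s['moment']).round(2),'tilt',np.degrees(np.arccos(-R[2,2])).round(1),'ang',np.degrees(np.arctan2(R[1,0],R[:,0]@ex)).round(1),'op',(s['opening']*87).round(1),'wz tool',R[2].round(2))
                                                                                                                                                                                                                                                                                                    ^^^^^^^^^^^^^^^^^^^^^^^
AttributeError: 'float' object has no attribute 'round'
```

```bash
sed -i "s/(s\['opening'\]\*87).round(1)/round(s['opening']*87,1)/" st.py; python3 st.py
```

```text
t 20.45 uphill 4.1 lat -1.6 depth 5.8 Ft [-0.1 -0.2 -0.9] Mt [ 0.51 -0.14 -0.04] tilt 33.0 ang 81.3 op 15.3 wz tool [ 0.08  0.54 -0.84]
```

```bash
python3 -m inch '[[0,1,-3,0,0],[0,1,-4,0,0]]'|grep pos; python3 st.py; python3 -m inch '[[0,0,0,3,0],[0,0,-1,6,0],[0,0,-1,6,0]]'|grep pos; python3 st.py
```

```text
position: [0.555, 0.0305, 0.1493]
t 20.65 uphill 2.0 lat -0.5 depth 5.7 Ft [0.1 1.6 1.5] Mt [ 0.02 -0.23 -0.04] tilt 33.1 ang 81.3 op 15.8 wz tool [ 0.08  0.54 -0.84]
position: [0.5584, 0.0305, 0.1444]
t 20.95 uphill 2.5 lat -0.5 depth 11.6 Ft [-0.9  0.1  3.5] Mt [ 0.15 -0.06  0.  ] tilt 33.2 ang 81.3 op 15.3 wz tool [ 0.08  0.54 -0.84]
```

Free at depth 11.6 mm with no axial force, so it is in the hole. Continue.

```bash
python3 -m inch '[[0,0,0,3,0],[0,0,0,6,0],[0,0,0,6,0]]'|grep pos; python3 st.py; python3 -m inch '[[0,0,0,3,0],[0,0,0,6,0],[0,0,0,6,0]]'|grep pos; python3 st.py
```

```text
position: [0.5621, 0.0303, 0.1396]
t 21.25 uphill 3.4 lat -0.7 depth 17.7 Ft [-0.2 -0.4  2.9] Mt [ 0.32 -0.1   0.  ] tilt 33.2 ang 81.3 op 15.5 wz tool [ 0.08  0.54 -0.84]
position: [0.5655, 0.0303, 0.1346]
t 21.55 uphill 3.8 lat -0.7 depth 23.7 Ft [ 1.  -1.   3.6] Mt [ 0.41 -0.07 -0.07] tilt 33.2 ang 81.3 op 15.6 wz tool [ 0.08  0.54 -0.84]
```

```bash
python3 -m inch '[[0,0,0,3,0],[0,0,0,5,0],[0,0,0,5,0]]'|grep pos; python3 st.py
```

```text
position: [0.5664, 0.0307, 0.1329]
t 21.85 uphill 3.9 lat -0.3 depth 25.6 Ft [ -0.8   1.4 -26.2] Mt [ 0.21 -0.16 -0.05] tilt 33.3 ang 81.3 op 15.5 wz tool [ 0.08  0.54 -0.84]
```

Bottomed at 26 N, fully inserted. Turn clockwise (positive roll).

```bash
python3 -m inch '[[0,0,0,0,0.12],[0,0,0,0,0.25],[0,0,0,0,0.37],[0,0,0,0,0.5],[0,0,0,0,0.5]]'|grep pos; python3 st.py; python3 -m inch '[[0,0,0,0,0.12],[0,0,0,0,0.25],[0,0,0,0,0.37],[0,0,0,0,0.45],[0,0,0,0,0.45]]'|grep pos; python3 st.py
```

```text
position: [0.5666, 0.0306, 0.1343]
t 22.35 uphill 5.0 lat -0.5 depth 24.5 Ft [-1.   1.2 -4.3] Mt [ 0.03 -0.23 -0.06] tilt 33.5 ang 52.7 op 15.1 wz tool [ 0.33  0.44 -0.83]
position: [0.5669, 0.0302, 0.1347]
t 22.85 uphill 5.4 lat -1.0 depth 24.3 Ft [-0.6  1.8  2.5] Mt [-0.04 -0.49 -0.07] tilt 33.5 ang 27.0 op 15.6 wz tool [ 0.49  0.25 -0.83]
```

```bash
for i in 1 2 3; do python3 -m inch '[[0,0,0,0,0.08],[0,0,0,0,0.08]]'|grep ppp; python3 st.py; done
```

```text
t 23.05 uphill 5.5 lat -1.3 depth 24.3 Ft [-1.7  0.8  3.6] Mt [-0.12 -0.51 -0.01] tilt 33.5 ang 22.6 op 15.3 wz tool [ 0.51  0.21 -0.83]
t 23.25 uphill 5.5 lat -1.4 depth 24.2 Ft [0.2 2.1 4. ] Mt [-0.09 -0.55 -0.09] tilt 33.5 ang 18.1 op 15.7 wz tool [ 0.52  0.17 -0.83]
t 23.45 uphill 5.4 lat -1.4 depth 24.2 Ft [-1.1  1.2  2.8] Mt [-0.08 -0.56 -0.56] tilt 33.5 ang 13.9 op 15.5 wz tool [ 0.53  0.13 -0.83]
```

The moment jumps to 0.56 N m, well above the 0.15 of stiffness, which looks like the stop. One more nudge, then a picture to check.

```bash
python3 -m inch '[[0,0,0,0,0.06],[0,0,0,0,0.06]]'|grep ppp; python3 st.py;  python3 -c "
from h import *
p2,d2=snap('scene','s6');p1,d1=snap('top','t6')
a=cv2.resize(p1[160:250,260:380,::-1],(400,300),interpolation=cv2.INTER_CUBIC);b=cv2.resize(p2[215:305,285:405,::-1],(400,300),interpolation=cv2.INTER_CUBIC)
cv2.imwrite('pics/turn.png',np.hstack([a,b]))"
```

```text
t 23.65 uphill 5.4 lat -1.2 depth 24.2 Ft [-1.   0.8  2.7] Mt [ 0.01 -0.48 -0.71] tilt 33.5 ang 10.8 op 16.0 wz tool [ 0.54  0.1  -0.83]
```

View pics/turn.png

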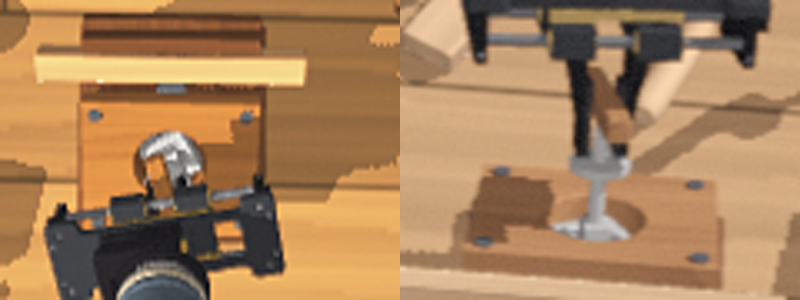

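The top view shows the dark cam at crop (170,90), pointing uphill against the rail, and the bar turned accordingly: clamped. Now ease off within the slack and pull the key out.

```bash
python3 -m inch '[[0,0,0,0,-0.10],[0,0,0,-1,-0.14],[0,-1,0,-8,-0.14],[0,-2,0,-16,-0.14],[0,-2,0,-24,-0.14]]'|grep ppp; python3 st.py; python3 -m inch '[[0,0,0,-15,0],[0,0,0,-40,0],[0,0,0,-80,0],[0,0,0,-110,0]]'|grep pos; python3 st.py;python3 -c "
from h import *
s=bot.read_state();R=s['tcp_rot'];print(R.round(3).tolist(),s['joint_positions'].round(),(R.T@(np.array([.42,-.05,.26])-s['position'])*1000).round(1))"
```

```text
t 24.25 uphill 1.8 lat -1.2 depth 0.1 Ft [-1.3 -0.5  2.6] Mt [ 0.21 -0.59 -0.04] tilt 33.5 ang 18.6 op 15.1 wz tool [ 0.52  0.18 -0.83]
position: [0.5165, 0.0358, 0.2127]
t 24.65 uphill 1.4 lat 6.3 depth -68.5 Ft [-1.  -0.5  2. ] Mt [ 0.24 -0.62 -0.05] tilt 33.9 ang 18.6 op 15.8 wz tool [ 0.53  0.16 -0.83]
[[0.784, 0.274, 0.557], [0.318, -0.948, 0.017], [0.533, 0.164, -0.83]] [-14.  16. 124.  49.  11.  11.] [-77.8  62.7 -94.5]
```

```bash
python3 -m inch '[[0,-40,30,-80,0],[0,-60,45,-95,0],[0,-78,63,-95,0],[0,-78,63,-95,0]]'|grep pos;python3 -c "
from h import *
s=bot.read_state();R=s['tcp_rot'];print(s['time_s'],R.round(3).tolist(),s['joint_positions'].round(),(R.T@(np.array([.33,-.05,.2])-s['position'])*1000).round(1))"
```

```text
position: [0.4177, -0.0566, 0.2612]
25.05 [[0.788, 0.259, 0.559], [0.307, -0.952, 0.007], [0.533, 0.166, -0.829]] [-39.   1. 131.  48.  29.  -6.] [-99.7 -39.2   1.8]
```

```bash
for i in 1 2 3 4 5; do python3 -m inch '[[0,-293,-95,-27,0]]'|grep -E 'pos|rot';done;python3 -c "
from h import *
s=bot.read_state();R=s['tcp_rot'];print(s['time_s'],s['joint_positions'].round(),(R.T@[-270,0,-150]).round(1))"
```

```text
position: [0.3921, -0.0563, 0.2461]
tcp_rot: [[0.784, 0.259, 0.564], [0.31, -0.951, 0.004], [0.537, 0.172, -0.826]]
position: [0.3579, -0.0555, 0.2334]
tcp_rot: [[0.79, 0.269, 0.55], [0.316, -0.949, 0.011], [0.525, 0.165, -0.835]]
position: [0.3366, -0.0668, 0.2382]
tcp_rot: [[0.803, 0.277, 0.527], [0.315, -0.949, 0.018], [0.505, 0.152, -0.849]]
position: [0.3096, -0.0757, 0.2435]
tcp_rot: [[0.815, 0.287, 0.504], [0.316, -0.948, 0.029], [0.486, 0.135, -0.863]]
position: [0.2816, -0.0861, 0.2489]
tcp_rot: [[0.822, 0.296, 0.486], [0.318, -0.947, 0.039], [0.472, 0.122, -0.873]]
25.55 [-79. -11. 140.  37.  53. -31.] [-2.928e+02 -9.840e+01 -2.000e-01]
```

```bash
python3 -m inch '[[0,50,-28,98,0],[0,50,-28,98,0],[0,50,-28,98,0],[0,50,-28,98,0]]'|grep -E 'pos'; for i in 1 2 3 4 5 6 7; do python3 -m inch '[[0,-290,-96,36,0]]'|grep -E 'pos|rot';done;python3 -c "
from h import *
s=bot.read_state();R=s['tcp_rot'];print(s['time_s'],s['joint_positions'].round(),(R.T@[-250,0,-180]).round(1),(R.T@(np.array([.33,-.05,.16])-s['position'])*1000).round(1))"
```

```text
position: [0.3693, -0.0397, 0.1874]
position: [0.3568, -0.0456, 0.1828]
tcp_rot: [[0.839, 0.312, 0.446], [0.32, -0.945, 0.06], [0.441, 0.093, -0.893]]
position: [0.3425, -0.057, 0.1795]
tcp_rot: [[0.849, 0.324, 0.418], [0.324, -0.943, 0.073], [0.417, 0.074, -0.906]]
position: [0.3262, -0.07, 0.1773]
tcp_rot: [[0.858, 0.334, 0.39], [0.328, -0.941, 0.086], [0.396, 0.054, -0.917]]
position: [0.3072, -0.085, 0.1758]
tcp_rot: [[0.865, 0.344, 0.365], [0.331, -0.938, 0.099], [0.376, 0.035, -0.926]]
position: [0.2848, -0.102, 0.1748]
tcp_rot: [[0.871, 0.352, 0.341], [0.334, -0.936, 0.113], [0.359, 0.015, -0.933]]
position: [0.2583, -0.1208, 0.1736]
tcp_rot: [[0.876, 0.36, 0.322], [0.337, -0.933, 0.128], [0.346, -0.003, -0.938]]
position: [0.2269, -0.1409, 0.1712]
tcp_rot: [[0.878, 0.368, 0.306], [0.34, -0.93, 0.142], [0.336, -0.021, -0.942]]
26.65 [-83.  10. 140.  29.  41. -39.] [-280.1  -88.2   93.1] [117.7 -46.3  55. ]
```

The tilt is now 20° with some +y component. I'll continue the untilt at a positive azimuth to cancel it.

```bash
python3 -m inch '[[0,156,-54,53,0],[0,156,-54,53,0],[0,156,-54,53,0],[0,170,-100,62,0],[0,185,-181,71,0],[0,185,-181,71,0],[0,185,-181,71,0]]'|grep -E 'pos|rot'; python3 -c "
from h import *
s=bot.read_state();R=s['tcp_rot'];print(s['time_s'],s['joint_positions'].round(),(R.T@[-260,-90,-170]).round(1))"
```

```text
position: [0.3407, 0.1062, 0.1697]
tcp_rot: [[0.877, 0.375, 0.3], [0.346, -0.927, 0.148], [0.333, -0.026, -0.943]]
27.35 [-12.  12. 136.  36.  20.  23.] [-315.8   -9.8   69. ]
```

```bash
for i in 1 2 3 4 5 6; do python3 -m inch '[[0,-316,-10,69,0]]'|grep -E 'pos|rot';done;python3 -c "
from h import *
s=bot.read_state();R=s['tcp_rot'];print(s['time_s'],s['joint_positions'].round(),(R.T@[-260,-90,-170]).round(1),(R.T@(np.array([.33,.1,.15])-s['position'])*1000).round(1))"
```

```text
position: [0.3223, 0.0954, 0.1575]
tcp_rot: [[0.876, 0.386, 0.289], [0.358, -0.922, 0.148], [0.324, -0.026, -0.946]]
position: [0.3116, 0.0851, 0.1542]
tcp_rot: [[0.883, 0.394, 0.257], [0.367, -0.919, 0.146], [0.294, -0.034, -0.955]]
position: [0.3025, 0.0733, 0.1536]
tcp_rot: [[0.889, 0.398, 0.226], [0.374, -0.917, 0.143], [0.264, -0.043, -0.964]]
position: [0.2921, 0.0598, 0.1547]
tcp_rot: [[0.895, 0.401, 0.195], [0.379, -0.915, 0.141], [0.235, -0.052, -0.971]]
position: [0.2803, 0.0443, 0.1574]
tcp_rot: [[0.9, 0.403, 0.165], [0.383, -0.913, 0.14], [0.207, -0.063, -0.976]]
position: [0.2666, 0.0261, 0.1616]
tcp_rot: [[0.904, 0.406, 0.137], [0.388, -0.911, 0.141], [0.182, -0.074, -0.981]]
27.95 [-34.   9. 140.  22.  31.  14.] [-300.8  -10.9  118.4] [ 83.8 -40.7  30.4]
```

```bash
python3 -c "
from h import *
P=cloud('top',np.load('pics/t0.npz')['d'])
for u,v in[(245,278),(240,284),(194,317),(187,308),(193,272)]:print(u,v,P[v,u].round(3))"; python3 -m inch '[[0,96,-92,22,0],[0,96,-92,22,0],[0,96,-92,22,0]]'|grep -E 'pos|rot'
```

```text
245 278 [0.38  0.219 0.129]
240 284 [0.361 0.234 0.122]
194 317 [0.264 0.363 0.131]
187 308 [0.289 0.386 0.127]
193 272 [0.394 0.373 0.124]
position: [0.3195, 0.1468, 0.1643]
tcp_rot: [[0.908, 0.397, 0.138], [0.379, -0.915, 0.14], [0.182, -0.075, -0.98]]
```

```bash
python3 -m inch '[[0,-58,-155,-4,0],[0,-58,-155,-4,0],[0,-58,-155,-4,0],[0,-58,-155,-4,0]]'|grep -E 'pos|rot'; python3 -c "
from h import *
s=bot.read_state();R=s['tcp_rot'];print(s['time_s'],s['joint_positions'].round(),(R.T@[-170,-230,-150]).round(1))"
```

```text
position: [0.2, 0.2673, 0.1689]
tcp_rot: [[0.907, 0.4, 0.133], [0.382, -0.913, 0.139], [0.178, -0.075, -0.981]]
28.65 [ 31.  11. 133.   7.  26.  92.] [-268.7  153.4   92.5]
```

```bash
for i in 1 2 3 4 5 6; do python3 -m inch '[[0,-269,153,92,0]]'|grep -E 'pos|rot';done;python3 -c "
from h import *
s=bot.read_state();R=s['tcp_rot'];print(s['time_s'],s['joint_positions'].round(),(R.T@[-170,-230,-150]).round(1))"
```

```text
position: [0.1838, 0.2397, 0.1501]
tcp_rot: [[0.9, 0.412, 0.146], [0.391, -0.908, 0.148], [0.194, -0.076, -0.978]]
position: [0.1727, 0.2269, 0.1509]
tcp_rot: [[0.902, 0.413, 0.124], [0.399, -0.909, 0.122], [0.163, -0.061, -0.985]]
position: [0.1652, 0.2158, 0.1546]
tcp_rot: [[0.905, 0.413, 0.104], [0.404, -0.91, 0.099], [0.135, -0.047, -0.99]]
position: [0.157, 0.2035, 0.1604]
tcp_rot: [[0.907, 0.412, 0.085], [0.406, -0.911, 0.076], [0.108, -0.034, -0.994]]
position: [0.1477, 0.1898, 0.1687]
tcp_rot: [[0.909, 0.411, 0.067], [0.408, -0.911, 0.054], [0.083, -0.022, -0.996]]
position: [0.1369, 0.1741, 0.1795]
tcp_rot: [[0.911, 0.41, 0.05], [0.409, -0.912, 0.035], [0.059, -0.011, -0.998]]
29.25 [ 20.   2. 140.   2.  35.  85.] [-257.8  141.7  133.3]
```

```bash
for i in 1 2; do python3 -m inch '[[0,-258,142,160,0]]'|grep -E 'pos|rot';done;python3 -c "
from h import *
s=bot.read_state();R=s['tcp_rot'];print(s['time_s'],s['joint_positions'].round())
for q in([.36,.10,.22],[.40,-.15,.22]): print((R.T@(np.array(q)-s['position'])*1000).round(1))"
```

```text
position: [0.1282, 0.1624, 0.185]
tcp_rot: [[0.912, 0.409, 0.033], [0.409, -0.912, 0.015], [0.036, -0.0, -0.999]]
position: [0.1196, 0.1497, 0.1923]
tcp_rot: [[0.913, 0.408, 0.018], [0.409, -0.913, -0.003], [0.015, 0.01, -1.0]]
29.45 [ 17.  -3. 140.  -1.  42.  83.]
[199.6 143.8 -23.2]
[133.9 388.3 -21.7]
```

Vertical to within 1° at 29.5 s. Now over to the rack.

```bash
python3 -m inch '[[0,200,144,-23,0],[0,200,144,-23,0],[0,200,144,-23,0],[0,200,144,-23,0],[0,200,144,-23,0],[0,134,388,-22,0],[0,134,388,-22,0],[0,134,388,-22,0]]'|grep -E 'pos|rot'; python3 -c "
from h import *
s=bot.read_state();R=s['tcp_rot'];print(s['time_s'],s['joint_positions'].round())
for q in([.40,-.15,.22],[.35,-.253,.20]): print((R.T@(np.array(q)-s['position'])*1000).round(1))"
```

```text
position: [0.3836, -0.0485, 0.2197]
tcp_rot: [[0.912, 0.409, 0.017], [0.409, -0.913, -0.001], [0.015, 0.008, -1.0]]
30.25 [-24.  12. 115.   0.  53.  41.]
[-26.5  99.4   0.1]
[-114.5  172.7   19.4]
```

```bash
python3 -m inch '[[0,-60,100,0,0],[0,-114,173,0,0],[0,-114,173,10,0],[0,-114,173,19,0],[0,-114,173,19,0],[0,-114,173,19,0],[0,-114,173,19,0]]'|grep -E 'pos|rot'; python3 -c "
from h import *
s=bot.read_state();R=s['tcp_rot'];o=s['position']
p1,d1=snap('scene','s7');p2,d2=snap('top','t7')
hsv=cv2.cvtColor(p1,cv2.COLOR_RGB2HSV);m=(hsv[...,1]<50)&(hsv[...,2]>80)
for z in(-.033,.006,.012,.0495,.0815):print(z,proj('scene',o+z*R[:,2]).round(1))
c=proj('scene',o)[0].astype(int);print(c)
for v in range(c[1]-14,c[1]+60,3):
    k=np.where(m[v,c[0]-25:c[0]+25])[0]+c[0]-25
    if len(k): print((v,int(k.min()),int(k.max())),end=' ')
cv2.imwrite('pics/rk.png',np.hstack([cv2.resize(p1[c[1]-50:c[1]+70,c[0]-80:c[0]+80,::-1],(400,300),interpolation=cv2.INTER_CUBIC),cv2.resize(p2[220:325,350:490,::-1],(400,300),interpolation=cv2.INTER_CUBIC)]))"
```

```text
position: [0.3502, -0.2508, 0.1999]
tcp_rot: [[0.912, 0.409, 0.015], [0.409, -0.913, 0.002], [0.015, 0.004, -1.0]]
-0.033 [[228.7 148.1]]
0.006 [[231.1 160.8]]
0.012 [[231.4 162.7]]
0.0495 [[233.6 174.3]]
0.0815 [[235.3 183.8]]
[230 158]
(144, 205, 208) (156, 222, 223) (159, 222, 223) (162, 224, 229) (165, 227, 230) (168, 228, 236) (171, 229, 236) (174, 230, 232)
```

View pics/rk.png

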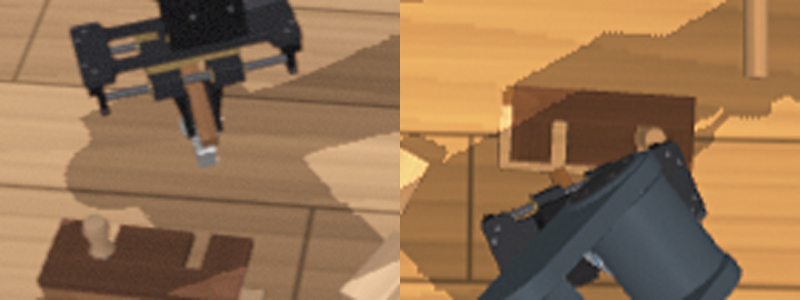

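In the scene crop the bit, about (232,172), sits higher than predicted, so the key may be leaning in the jaws. I'll measure that from the depth data.

```bash
python3 -c "
from h import *
f=np.load('pics/s7.npz');P=cloud('scene',f['d']);p=f['p'];s=bot.read_state();R=s['tcp_rot'];o=s['position']
hsv=cv2.cvtColor(p,cv2.COLOR_RGB2HSV)
Q=(P-o)@R*1000
box=(abs(Q[...,0])<70)&(abs(Q[...,1])<35)&(Q[...,2]>-70)&(Q[...,2]<100)
wood=box&(hsv[...,1]>90)&(hsv[...,0]<20)&(hsv[...,2]>60)
st=box&(hsv[...,1]<70)&(hsv[...,2]>110)
for nm,m in(('wood',wood),('steel',st)):
    v,u=np.where(m);print(nm,m.sum())
    i=np.argsort(v)[::max(1,len(v)//16)]
    for k in i: print((u[k],v[k]),Q[v[k],u[k]].round(0),end='; ')
    print()
w=Q[wood];w=w[abs(w[:,1])<13];c=w.mean(0);d=np.linalg.svd(w-c,full_matrices=False)[2][0];print('bar dir',d.round(3),c.round(1))
for t in(-1,1):print(proj('scene',o+R@np.array([45*t,0,-33])/1000))
"
```

```text
wood 272
(np.int64(227), np.int64(133)) [-30.  -5. -51.]; (np.int64(233), np.int64(135)) [  2. -14. -69.]; (np.int64(225), np.int64(142)) [ -8.   5. -46.]; (np.int64(227), np.int64(144)) [ -4.   2. -43.]; (np.int64(226), np.int64(146)) [  1.   5. -42.]; (np.int64(227), np.int64(148)) [  3.   4. -37.]; (np.int64(227), np.int64(150)) [  7.   5. -35.]; (np.int64(238), np.int64(151)) [ 10. -18. -27.]; (np.int64(233), np.int64(153)) [ 20.  -5. -34.]; (np.int64(232), np.int64(155)) [ 24.  -2. -33.]; (np.int64(232), np.int64(157)) [ 29.  -1. -31.]; (np.int64(231), np.int64(159)) [ 32.   3. -29.]; (np.int64(232), np.int64(161)) [ 41.   2. -30.]; (np.int64(235), np.int64(163)) [ 40.  -4. -22.]; (np.int64(227), np.int64(201)) [33. 30. 98.]; (np.int64(246), np.int64(206)) [ 62.  -9. 100.]; 
steel 86
(np.int64(238), np.int64(155)) [ 10. -17. -16.]; (np.int64(224), np.int64(161)) [-10.  15.  11.]; (np.int64(227), np.int64(163)) [-2. 10. 12.]; (np.int64(229), np.int64(164)) [ 3.  6. 12.]; (np.int64(229), np.int64(166)) [-30.   4.  48.]; (np.int64(235), np.int64(166)) [35. -3. -9.]; (np.int64(232), np.int64(167)) [-20.  -1.  44.]; (np.int64(228), np.int64(168)) [-44.   6.  67.]; (np.int64(233), np.int64(168)) [-19.  -3.  47.]; (np.int64(230), np.int64(169)) [-21.   4.  50.]; (np.int64(235), np.int64(169)) [-21.  -8.  54.]; (np.int64(232), np.int64(170)) [-19.  -0.  53.]; (np.int64(229), np.int64(171)) [-27.   7.  61.]; (np.int64(234), np.int64(171)) [-23.  -5.  61.]; (np.int64(232), np.int64(172)) [-24.   0.  64.]; (np.int64(230), np.int64(173)) [-26.   5.  68.]; (np.int64(235), np.int64(173)) [-25.  -6.  70.]; (np.int64(233), np.int64(174)) [-28.  -2.  75.]; 
bar dir [0.456 0.009 0.89 ] [ 16.8  -0.7 -25. ]
[[224.48488196 135.59609813]]
[[233.18739605 161.15452323]]
```

The depth fit shows the key has pivoted about 18° in the jaws, in the bar's plane with the bit toward -x. There's room for that: I'll line the bar up with the slot, slide in with the collar just above the shelf, then press down so the collar sets it upright.

```bash
python3 -m inch '[[0,7.5,7,0,0.15],[0,7.5,7,10,0.3],[0,7.5,7,30,0.464],[0,7.5,7,60,0.464],[0,7.5,7,80,0.464],[0,7.5,7,82,0.464],[0,7.5,7,82,0.464]]'; python3 -c "
from h import *
s=bot.read_state();R=s['tcp_rot'];o=s['position'];print(s['time_s'],np.degrees(np.arctan2(R[1,0],R[0,0])),'go',(R.T@(np.array([.425,-.2569,.1176])-o)*1000).round(1),(R.T@s['force']).round(1))
p,d=snap('scene','s8');P=cloud('scene',d);Q=(P-o)@R*1000;hsv=cv2.cvtColor(p,cv2.COLOR_RGB2HSV)
st=(abs(Q[...,0]+15)<40)&(abs(Q[...,1])<35)&(Q[...,2]>4)&(Q[...,2]<16)&(hsv[...,1]<70)&(hsv[...,2]>110)
q=Q[st];print(len(q),q.min(0).round(),q.max(0).round(),np.median(q,0).round())"
```

```text
time_s: 31.75
position: [0.3619, -0.2527, 0.1187]
tcp_rot: [[0.999, -0.039, 0.015], [-0.039, -0.999, 0.001], [0.015, -0.002, -1.0]]
force: [-0.1, -1.2, -2.9]
opening: 0.182
31.75 -2.2239754717927496 go [63.2  1.8  2. ] [-0.1  1.2  2.9]
39 [-23. -22.   4.] [ 7.  1. 15.] [ -2. -11.   8.]
```

```bash
python3 -m inch '[[0,10,2.5,0,0],[0,25,2.5,0,0],[0,40,2.5,0,0],[0,52,2.5,0,0],[0,63,2.5,0,0],[0,63,2.5,0,0]]'; python3 -c "
from h import *
s=bot.read_state();R=s['tcp_rot'];o=s['position'];print((R.T@s['force']).round(1),(R.T@s['moment']).round(2),'go',(R.T@(np.array([.425,-.2569,.1176])-o)*1000).round(1))"
```

```text
time_s: 32.4
position: [0.4272, -0.2592, 0.1209]
tcp_rot: [[0.999, -0.038, 0.019], [-0.038, -0.999, -0.002], [0.019, 0.002, -1.0]]
force: [0.2, -0.3, -2.6]
opening: 0.176
[0.2 0.3 2.6] [ 0.05 -0.03 -0.03] go [-2.4 -2.2  3.3]
```

It slid in with no contact force. Press down to set the collar flat.

```bash
python3 -m inch '[[0,-2,-2,4,0],[0,-2,-2,8,0],[0,-2,-2,12,0],[0,-2,-2,12,0]]'|grep -E 'pos|force'; python3 -m inch '[[0,0,0,4,0],[0,0,0,6,0],[0,0,0,6,0]]'|grep -E 'pos|force';python3 -c "
from h import *
s=bot.read_state();R=s['tcp_rot'];o=s['position'];print(s['time_s'],(R.T@s['force']).round(1),(R.T@s['moment']).round(2))
p,d=snap('scene','s9');P=cloud('scene',d);Q=(P-o)@R*1000;hsv=cv2.cvtColor(p,cv2.COLOR_RGB2HSV)
w=(abs(Q[...,0])<60)&(abs(Q[...,1])<9)&(Q[...,2]>-60)&(Q[...,2]<-15)&(hsv[...,1]>90)&(hsv[...,2]>60)
q=Q[w];i=np.argsort(q[:,0])[::max(1,len(q)//14)];print(q[i].round().tolist())
st=(abs(Q[...,0]+5)<40)&(abs(Q[...,1])<30)&(Q[...,2]>-10)&(Q[...,2]<20)&(hsv[...,1]<70)&(hsv[...,2]>110)
q=Q[st];print(len(q),q.min(0).round(),q.max(0).round())"
```

```text
position: [0.427, -0.2587, 0.1128]
force: [-2.5, 2.8, 28.3]
position: [0.4287, -0.2597, 0.1116]
force: [-2.9, 6.1, 35.5]
33.1 [ -2.1  -5.6 -35.6] [ 1.09 -0.43 -0.04]
[[-19.0, 7.0, -47.0], [2.0, 4.0, -43.0], [6.0, 1.0, -44.0], [10.0, 1.0, -38.0], [12.0, -3.0, -41.0], [14.0, -7.0, -38.0], [18.0, -6.0, -42.0], [21.0, 1.0, -34.0], [25.0, -0.0, -35.0], [29.0, -9.0, -20.0], [31.0, -6.0, -28.0], [33.0, -5.0, -34.0], [36.0, 2.0, -30.0], [39.0, -9.0, -18.0], [41.0, -0.0, -22.0], [45.0, -3.0, -30.0]]
46 [-28. -24.  -8.] [ 2. -1. 13.]
```

Pressing hard (35 N) only straightened it to about 14°. The shank is about 22 mm into the slot and the weight hangs below the collar, so I'll relieve the load and let it settle by opening the jaws.

```bash
python3 -m inch '[[0,2,0,-4,0],[0,2,0,-4,0],[32,2,0,-4,0],[32,2,0,-4,0],[32,2,0,-4,0],[32,2,0,-4,0],[32,2,0,-4,0]]'|grep -E 'pos|force|open'; python3 -c "
from h import *
s=bot.read_state();R=s['tcp_rot'];o=s['position'];print(s['time_s'])
p,d=snap('scene','s10');P=cloud('scene',d);Q=(P-o)@R*1000;hsv=cv2.cvtColor(p,cv2.COLOR_RGB2HSV)
w=(abs(Q[...,0])<60)&(abs(Q[...,1])<9)&(Q[...,2]>-60)&(Q[...,2]<-5)&(hsv[...,1]>90)&(hsv[...,2]>60)
q=Q[w];i=np.argsort(q[:,0])[::max(1,len(q)//14)];print(q[i].round().tolist())"
```

```text
position: [0.4305, -0.2597, 0.1153]
force: [-0.5, -0.1, -0.7]
opening: 0.365
33.85
[[-31.0, 3.0, -38.0], [-21.0, 0.0, -39.0], [-4.0, -2.0, -42.0], [-0.0, 0.0, -36.0], [3.0, -1.0, -37.0], [7.0, -9.0, -35.0], [10.0, -3.0, -41.0], [12.0, -5.0, -37.0], [16.0, -2.0, -37.0], [20.0, -2.0, -35.0], [23.0, -8.0, -39.0], [25.0, -8.0, -32.0], [27.0, -3.0, -26.0], [28.0, 0.0, -33.0], [29.0, 2.0, -33.0], [30.0, -2.0, -29.0]]
```

The bar top is now level at z≈0.154, which is exactly what a collar resting on the shelf gives. Retreat straight up and check.

```bash
python3 -m inch '[[45,0,0,0,0],[45,0,0,-20,0],[45,0,0,-60,0],[45,0,0,-110,0],[45,0,0,-150,0],[45,-60,0,-150,0]]'|grep -E 'pos|force|open';python3 -m inch '[[45,-30,-90,-40,0],[45,-30,-150,-80,0],[45,-30,-200,-80,0],[45,-30,-250,-80,0],[45,-30,-250,-80,0]]'|grep -E 'time|pos|force';  python3 -c "
from h import *
p1,d1=snap('scene','s11');p2,d2=snap('top','t11')
P=cloud('top',d2)
Q=P.reshape(-1,3)
b=Q[(Q[:,2]>.145)&(Q[:,2]<.165)&(np.hypot(Q[:,0]-.4155,Q[:,1]+.2565)<.06)];print(len(b),b.mean(0).round(4),b[:,2].std().round(4),cv2.minAreaRect((b[:,:2]*1000).astype(np.float32)))
P=cloud('scene',d1);Q=P.reshape(-1,3);b=Q[(Q[:,2]>.145)&(Q[:,2]<.165)&(np.hypot(Q[:,0]-.4155,Q[:,1]+.2565)<.06)];print(len(b),b.mean(0).round(4),b[:,2].std().round(4))
a=cv2.resize(p1[160:280,140:300,::-1],(400,300),interpolation=cv2.INTER_CUBIC);b=cv2.resize(p2[230:305,370:470,::-1],(400,300),interpolation=cv2.INTER_CUBIC);c=cv2.resize(p2[160:250,260:380,::-1],(400,300),interpolation=cv2.INTER_CUBIC);e=cv2.resize(p1[:,:,::-1],(400,300))
cv2.imwrite('pics/fin.png',np.vstack([np.hstack([a,b]),np.hstack([c,e])]))"
```

```text
position: [0.3833, -0.262, 0.2706]
force: [-0.7, -3.2, -0.1]
opening: 0.517
time_s: 35.0
position: [0.3583, -0.0213, 0.3417]
force: [0.9, 0.2, -0.7]
186 [ 0.4101 -0.2539  0.1541] 0.0034 ((411.0120544433594, -254.85293579101562), (17.04559326171875, 89.52222442626953), 86.12738037109375)
238 [ 0.4166 -0.2541  0.1528] 0.0028
```

View pics/fin.png

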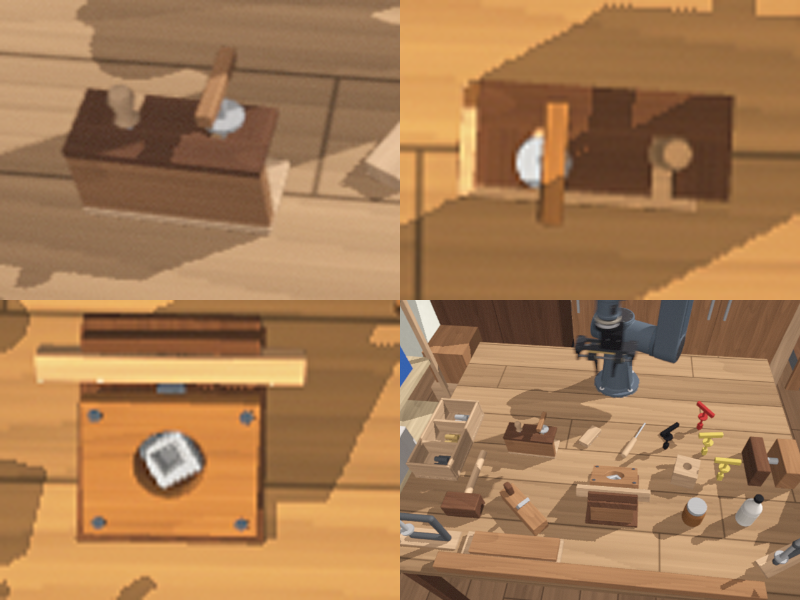

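Top-view crop: the key hangs in the left slot with its collar on the shelf, the bar level and the bradawl undisturbed; the socket head is turned and the other things are in place. One numeric check of the socket angle before handing in.

```bash
python3 -c "
from h import *
for t in('t0','t11'):
    p=np.load(f'pics/{t}.npz')['p'];ex=np.array([.866,.0045,.5]);ey=np.array([-.005,1,0.])
    a=rectify('top',p,np.array([.595,.031,.085]),-ex,-ey,.032,.0002);h=cv2.cvtColor(a,cv2.COLOR_RGB2HSV)
    m=((h[...,1]<60)&(h[...,2]>130)).astype(np.uint8);m=cv2.morphologyEx(m,cv2.MORPH_OPEN,np.ones((9,9)))
    c=max(cv2.findContours(m,0,1)[0],key=cv2.contourArea);print(t,cv2.minAreaRect(c))"
```

```text
t0 ((156.16493225097656, 149.74452209472656), (223.5377197265625, 234.09710693359375), 8.880659103393555)
t11 ((152.63040161132812, 146.0594024658203), (242.53199768066406, 225.97450256347656), 60.01836013793945)
```

Socket angle: 8.9° at the start, 60.0° now (stop at 1.05 rad = 60.2°). Handing in.

```bash
python3 -c "
from rig import bot
print(bot.hand_in(), bot.read_state()['time_s'])"
```

```text
the job is handed in; nothing more can be done
the job is handed in; nothing more can be done
```

The rail is clamped, and the key hangs upright in the rack's empty slot with the gripper clear of it. I handed the job in at about 35 s of the 58 s allowed.

- **What I did:** I took the wooden-handled key from its block and tipped the tool about 30° by reaching past the arm's limit. I pushed the key to the bottom of the socket and turned it clockwise until it stopped. Then I pulled it out, brought the tool back to vertical, slid the shank into the slot and let go.
- **Socket check:** its angle in the top camera went from 8.9° to 60.0°, and the stop is at 60.2°. The turning moment rose to 0.7 N m at the end, against about 0.15 for ordinary stiffness. The cam points uphill against the rail.
- **Key check:** the bar is level with its top at z ≈ 0.154 m, as expected with the collar on the shelf. Its centre is at x ≈ 0.411 (top camera) and 0.417 (scene camera), y ≈ -0.254 to -0.255; the slot point is at (0.4155, -0.2565).
- **Other things:** in the last overview the bradawl and the rest of the bench looked undisturbed, by eye only.

**What went wrong on the way:**
- The first grasp lifted before the fingers had shut.
- The first two pushes missed the hole, with up to 38 N read at the wrist; the key slid about 11 mm up in the jaws.
- The key pivoted about 18° in the jaws. Pressing it on the shelf with 35 N barely straightened it; it set itself upright on release.

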